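Pack and latch the picnic cool box

ROBOT

A 6-joint arm with a two-finger parallel gripper is mounted at the origin on the work surface. World frame = base frame: x ahead of the robot, y to its left, z up, the work surface at z = 0. Lengths are in m, angles in rad, forces in N, time in s.
With the tool pointing down it reaches from about 0.25 to 0.8 m from the base axis. Payload 8.5 kg.
Tool frame: the origin (TCP) lies midway between the tips of the shut fingers; the grasp point (between the pads) lies 19 mm behind it; y points along the fingers, z is the direction in which the jaws open and shut, and the axes are right-handed (so a half turn about y gives the same grasp; the last joint's range is limited). The gripper opens to 85 mm and grips with 20 to 120 N. Pads are 22 mm wide; open, the fingers measure 114 mm over their backs; the gripper's body (76 mm by 85 mm) begins 54 mm behind the grasp point. The pads swing forward as they close: fully open they stand 13 mm farther back than shut.
Start: joints at [1.22, 0.238, -0.013, 1.319, 0, 1.571], TCP at [0.18, 0.493, 0.208] pointing down, gripper open.
Joint ranges: [-2.66, 2.66], [-1.03, 1.9], [-1.14, 1.46], [-1.82, 2.27], [-1.45, 1.34], [-3.14, 3.14]. Speed limits (rad/s): [2.22, 2.22, 2.79, 3.14, 3.14, 3.14].

INTERFACE

Orientations are given as a rotation vector (axis times angle).
In Python, from bench import status, imaging, order gives the robot as it stands. The module is installed in compiled form; this text tells all that it offers.
- The arm moves only by the tool carry_out, never from a script. Its argument "rows" is a list of rows, each a list of 4 numbers: the shift along the tool's x, y, z scaled (see below), then the turn about the tool's y scaled (see below). A call has 1 to 8 rows; each row is the pose to reach, as a shift and turn from the pose measured when the call began, along the tool's axes at that moment; what a row does not reach only later rows make up. The controller multiplies each number of a shift by 500 mm and each number of a turn by pi/2 rad. A row lasts 1/8 s, in which the tool goes at most 62.5 mm and 10.7 degrees, less where a joint would pass 70% of its speed; a pose out of reach is approached as far as the arm can. A call with a number of a shift or a turn outside -1 to 1 is refused whole. A call with a gripper value outside its range is refused whole. "gripper" is the closure, from 0 (fully open) to 1 (shut), set as the call begins (left out, the last holds). The fingers move at their own pace and stop on an object; the grip force is fixed at half the most. Time passes only in rows, so rows that repeat a pose let the fingers close. It gives the time, the measured TCP pose, the force and the opening at its end, in the units of the state.
- status.observe(): the state, without advancing time (a new reading comes with each control period).
- imaging.read_camera(name): name is "side" or "top" or "wrist"; returns (picture, depth): 420x560x3 uint8, blue, green, red; 420x560 float32, m along the optical axis (not along the pixel's ray), 0 where there is no reading.
- imaging.calibration(name): a dict with "fov_y" (degrees; the focal length in pixels is half the picture's height over the tangent of half this angle, whatever the lens; pixels are square), "cx", "cy" (the principal point, pixels), "k1" (the pictures are not rectified: a ray, as slopes to the right and down, at radius r is drawn at 1 + k1 r^2 times it, then the intrinsics apply), "world_from_camera" (4x4, takes a point from camera to world coordinates); the wrist camera has in their place "mount" (4x4, takes a point from camera to tool coordinates, whose origin is the TCP and whose axes are the tool frame's). Camera axes: x right, y down, z forward; pixel columns grow to the right and rows downward; lengths in m; the calibration is good to about 2 mm. A picture is of the moment at which its call begins: read the wrist's pose just before it. calibration takes no time and is no camera call.
- order.finish_job(): hands the job in, once; it reports no verdict.
The state is a dict: "t": time; "q": joint angles; "joint_vel": joint speeds; "joint_efforts": joint torques, N m; "tcp_pos": TCP position; "tcp_rot": TCP orientation; "ft_force": force on the tool from outside, world axes, zero at the start; "moment": the same for the moment, N m; "finger_gap": finger opening in m.
Only numpy, scipy, OpenCV 4.12 (cv2) and the standard library are available. Lean on these libraries where they do the work, as an engineer would, in place of code of your own. Each camera call takes 0.05 s, during which the arm holds its last target.

TASK

Pack the cool box: press the stopper of every canister fully home and stand all the canisters upright in the cool box's well. Then put the lid squarely and fully down on the box with its keeper on the latch side, hook the draw latch's loop behind the keeper while the lever is still up, and snap the lever down over centre so that it stays down. Do not knock over or shove aside the other kitchen things.

Things in the scene. Friction and masses are not known exactly. Their poses are not given: they have to be found in the camera images.
- coolbox: grey picnic cool box, fixed on the worktop. Origin on the worktop under the centre of its open well; x from the latch side across the well, y along the long side, z up. Well walls: rim 115 mm high, 15 mm thick front and back, 20 mm at the ends. In front of the well (x -215 to -90 mm) a flat shoulder 96 mm high carries the steel draw latch at y = 0
- well_floor (a point): centre of the well's floor, 12 mm above the worktop; the well is 150 (x) x 250 (y) mm inside; axes as the cool box's
- lid: loose white lid 166 (x) x 272 (y) mm, 0.6 kg, lying right way up. Origin: centre of the underside of its grey tongue; z up. The tongue, 145 x 245 mm, 10 mm deep, drops inside the well (2.5 mm play each side); the plate, z 10 to 18 mm, then rests on the rim: fully home the origin is 105 mm above the worktop, lid x along cool box x (keeper on the latch side)
- lid_handle (a point): middle of the lid's handle bar, at (12, 0, 52) mm in the lid's frame: the bar runs 100 mm along the lid's y, is 14 mm thick (x) and 12 mm high, free underneath between its two end legs; 28 mm gap to the plate; axes as the lid's
- keeper (a point): where the loop's bar sits when hooked: (-61, 0, 33) mm in the lid's frame, on a steel saddle (top at z 30 mm, from x -64 to -34) just behind the steel keeper, an upright plate 32 mm wide (y), x -70 to -64 mm, top at z 43 mm in the lid's frame
- lever (a joint): latch lever: 0 = snapped down flat on the shoulder, pointing away from the well; 1.57 = upright; 1.83 = fully open, leaning a little towards the well, where about it starts. Light friction holds it. With the loop hooked it goes stiff near the end (the loop stretches up to 4 mm at 3 N/mm; a few N at the tip), passes centre at about 0.26 and then stays down by itself
- lever_pivot (a point): the lever's hinge axis (along cool box y), at (-125, 0, 114) mm in the cool box's frame; axes turn with the lever, a plate 26 mm wide and 6 mm thick that runs from here along its -x to a round end 84 mm away
- loop_pin (a point): the pin on the lever, 20 mm from the lever's pivot, about which the wire loop swings (axis along cool box y); it moves with the lever. In the lever's frame at (-16.3, 0, -11.6) mm
- loop (a joint): angle of the wire loop relative to the lever. The loop's rise above the cool box's +x direction (towards the well) is this value minus the lever's. It starts leaning back away from the well against its stop (3.9); it swings freely and falls to either side by its own weight
- loop_bar (a point): middle of the loop's end bar, a 6 mm rod 56 mm long, 82 mm from the loop pin; side wires 28 mm either side pass beside the keeper. x from pin to bar, y along the bar. To hook: lever up (1.7 to 1.83), swing the loop over until the bar lies on the saddle behind the keeper (it reaches some 8 to 11 mm past it); lowering the lever draws it against the keeper
- loop_grip (a point): middle of the loop's black finger grip, a rod of 12 mm diameter and 26 mm long parallel to the bar, on a 12 mm wide tab; in the loop's frame 10 mm beyond the bar and 32 mm off to the side that is up when the loop is hooked. Pinch it by its two ends
- can_a: white canister 60 (x) x 66 (y) x 70 mm high, about 0.3 kg, may be absent; origin: centre of its underside, z up. A wooden push-in stopper 50 x 56 mm stands out of its top
- cap_a (a joint): stopper of can_a: 0 = pressed fully home (its top 82 mm above the canister's underside, 12 mm proud); negative = standing out higher by that much (m), at most -0.008. Tight: about 4 N pushes it in; it stays where it is left
- can_b: white canister 60 (x) x 66 (y) x 70 mm high, about 0.3 kg, may be absent; origin: centre of its underside, z up. A wooden push-in stopper 50 x 56 mm stands out of its top
- cap_b (a joint): stopper of can_b: 0 = pressed fully home (its top 82 mm above the canister's underside, 12 mm proud); negative = standing out higher by that much (m), at most -0.008. Tight: about 4 N pushes it in; it stays where it is left
- can_c: white canister 60 (x) x 66 (y) x 70 mm high, about 0.3 kg, may be absent; origin: centre of its underside, z up. A wooden push-in stopper 50 x 56 mm stands out of its top
- cap_c (a joint): stopper of can_c: 0 = pressed fully home (its top 82 mm above the canister's underside, 12 mm proud); negative = standing out higher by that much (m), at most -0.008. Tight: about 4 N pushes it in; it stays where it is left
- mug: blue mug 80 mm wide, 90 mm tall, a bystander; origin at the centre of its underside
- pepper_mill: dark wooden pepper mill 48 mm wide, 128 mm tall, a bystander; origin at the centre of its underside
- spice_jar: amber jar 48 mm wide, 95 mm tall, a bystander; origin at the centre of its underside
- sauce_bottle: green bottle 56 mm wide, 160 mm tall, a bystander; origin at the centre of its underside
- tea_carton: cardboard carton 70 x 130 x 60 mm, a bystander; origin at the centre of its underside
- ramekin: small white bowl 80 mm wide, 40 mm tall, a bystander; origin at the centre of its underside
- wood_spoon: wooden spoon lying on the worktop, a bystander; origin at the centre of its underside

How it is judged:
By the outcome, as a careful person would: the job done as asked, in the order asked, and still so for the second after the job is handed in, with the robot touching nothing.
Of can_a, can_b, can_c only 2 to 3 are there at a start; the rules pass over those that are not, and their reading is None.
At some moment in a run one of can_a, can_b, can_c may be knocked a few centimetres aside while the robot is not near it.
Once in a run the grip may slacken for a moment while it holds something.
It also fails if it takes over 210 s, if anything falls off the work surface, if the arm or the gripper's body presses on something with over 40 N, if the wrist force passes 120 N, or if a joint passes its speed limit or range.

## Working session

There is one attempt and no reset: what is moved stays moved. The work goes in short steps, Python scripts to look and compute and a tool call to move; the robot and the scene stay as the last step left them, time stands still between calls to the robot, and variables do not carry over. Pictures are saved under pics/ and viewed, and the job is handed in when it is done.

Besides the shell and the picture viewer there is one more tool, called after "Request:" as name([rows], argument=value, ...), one row to a line, values as JSON. carry_out: Moves the arm, as the interface text tells. Shifts and turns lie within -1 to 1; 1 stands for 500 mm of shift or pi/2 rad of turn. Its arguments: {"type":"object","properties":{"rows":{"type":"array"},"gripper":{"type":"number"}},"required":["rows"]}

```bash
mkdir -p pics
cat > h.py <<'E'
import numpy as np, cv2
from scipy.spatial.transform import Rotation as R
from bench import status, imaging, order
def cam(n,save=None):
    s=status.observe(); p,d=imaging.read_camera(n)
    c=imaging.calibration(n)
    if 'world_from_camera' in c: T=np.array(c['world_from_camera'])
    else:
        T=np.eye(4);T[:3,:3]=R.from_rotvec(s['tcp_rot']).as_matrix();T[:3,3]=s['tcp_pos'];T=T@np.array(c['mount'])
    if save: cv2.imwrite('pics/'+save+'.png',p)
    np.savez('last_'+n+'.npz',p=p,d=d,T=T,**{k:c[k] for k in('fov_y','cx','cy','k1')})
    return p,d
def K(n):
    return np.load('last_'+n+'.npz')
def slopes(z,u,v):
    f=210/np.tan(np.radians(float(z['fov_y']))/2)
    x=(np.asarray(u,float)-z['cx'])/f;y=(np.asarray(v,float)-z['cy'])/f
    X,Y=x.copy(),y.copy()
    for _ in range(20):
        r=X*X+Y*Y;X=x/(1+z['k1']*r);Y=y/(1+z['k1']*r)
    return X,Y
def world(n):  # per pixel world pts
    z=K(n);v,u=np.mgrid[0:420,0:560];X,Y=slopes(z,u,v);d=z['d']
    P=np.stack([X*d,Y*d,d],-1)@z['T'][:3,:3].T+z['T'][:3,3];P[d==0]=np.nan
    return P
def ray(n,u,v,h):
    z=K(n);X,Y=slopes(z,u,v);D=z['T'][:3,:3]@np.array([X,Y,1.0]);o=z['T'][:3,3]
    return o+D*(h-o[2])/D[2]
def proj(n,p):
    z=K(n);T=np.linalg.inv(z['T']);c=T[:3,:3]@np.asarray(p)+T[:3,3];x,y=c[0]/c[2],c[1]/c[2];r=x*x+y*y
    f=210/np.tan(np.radians(float(z['fov_y']))/2);k=1+z['k1']*r
    return f*x*k+float(z['cx']),f*y*k+float(z['cy'])
def st():
    s=status.observe();print({k:np.round(s[k],4).tolist() for k in s});return s
def tool():
    s=status.observe();return np.array(s['tcp_pos']),R.from_rotvec(s['tcp_rot']).as_matrix()
def goto(p,yaw=None):
    """rows numbers to reach world pos p: shift in tool axes/0.5"""
    t,M=tool();d=M.T@(np.asarray(p)-t);print('shift',np.round(d/0.5,4));return d/0.5
E
python3 - <<'E'
from h import *
s=st();print(tool()[1].round(3))
for n in('top','side','wrist'):
    cam(n,n+'0');c=imaging.calibration(n);print(n,c)
E
```

```text
{'t': 0.0, 'q': [1.22, 0.2388, -0.0142, 1.3192, -0.0, 1.5708], 'joint_vel': [-0.0014, 0.0007, 0.0015, -0.0009, -0.001, -0.0003], 'joint_efforts': [-0.0025, -53.8775, 34.6436, 0.0182, -0.0001, 0.0], 'tcp_pos': [0.1803, 0.4926, 0.2076], 'tcp_rot': [-1.5546, 0.2755, -0.2752], 'ft_force': [0.0306, -0.7371, -0.0819], 'moment': [0.0398, -0.0413, 0.0054], 'finger_gap': 0.0855}
[[ 0.939 -0.     0.344]
 [-0.344 -0.001  0.939]
 [ 0.    -1.    -0.001]]
top {'fov_y': 49.07051843414032, 'cx': 272.8538643591993, 'cy': 210.8185045578158, 'k1': -0.08770090060140097, 'world_from_camera': array([[ 1.79656503e-02, -9.92019945e-01,  1.24794491e-01,
         3.49922971e-01],
       [-9.99836647e-01, -1.80721261e-02,  2.78906214e-04,
        -2.76744314e-02],
       [ 1.97862126e-03, -1.24779116e-01, -9.92182572e-01,
         1.71003644e+00],
       [ 0.00000000e+00,  0.00000000e+00,  0.00000000e+00,
         1.00000000e+00]])}
side {'fov_y': 57.612646445947476, 'cx': 282.55301695888136, 'cy': 215.38323100962444, 'k1': -0.02612397653867026, 'world_from_camera': array([[-0.93685311, -0.26689188,  0.22599774,  0.2588056 ],
       [-0.34940466,  0.68673913, -0.63742117,  0.82810466],
       [ 0.01492104, -0.67613467, -0.73662696,  1.0678629 ],
       [ 0.        ,  0.        ,  0.        ,  1.        ]])}
wrist {'fov_y': 69.19637599147556, 'cx': 276.1019730578119, 'cy': 204.32785491184316, 'k1': -0.025280246154701782, 'mount': array([[ 1.05195737e-04,  9.57731463e-01,  2.87663753e-01,
        -7.33620207e-02],
       [-2.97707541e-04, -2.87663711e-01,  9.57731434e-01,
        -1.64448875e-01],
       [ 9.99999950e-01, -1.86388933e-04,  2.54862883e-04,
         6.75800683e-04],
       [ 0.00000000e+00,  0.00000000e+00,  0.00000000e+00,
         1.00000000e+00]])}
```

View pics/top0.png

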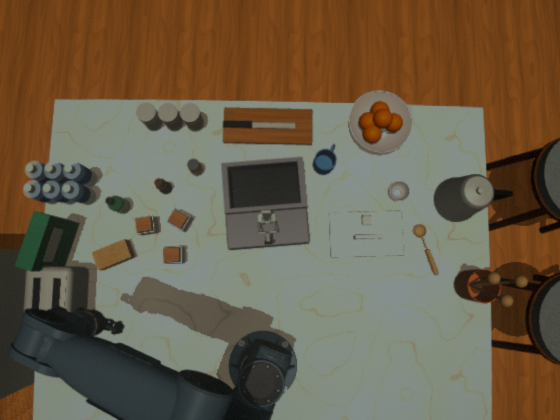

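View pics/side0.png

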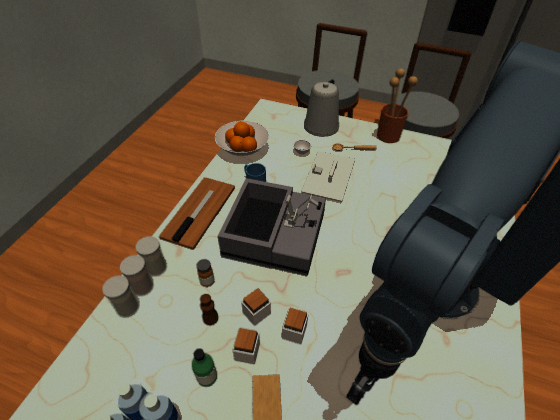

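View pics/wrist0.png

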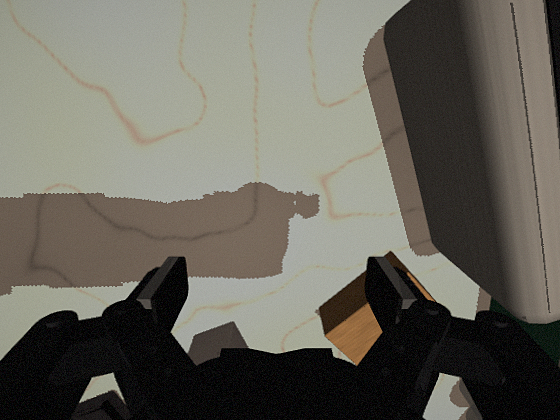

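Top view: three canisters at about (147,226), (180,219), (174,254). The cool box is at (265,200) with its latch side towards the robot (down in the picture), and the lid at (367,235). I'll measure these with depth.

```bash
cat > m.py <<'E'
from h import *
import sys
p=K('top')['p'];P=world('top')
def crop(u0,u1,v0,v1,f,name):
    cv2.imwrite('pics/'+name+'.png',cv2.resize(p[v0:v1,u0:u1],None,fx=f,fy=f,interpolation=cv2.INTER_CUBIC))
def rect(m,name):
    q=P[m][:,:2].astype(np.float32)*1000
    r=cv2.minAreaRect(q);print(name,m.sum(),'c',np.round(r[0],1),'sz',np.round(r[1],1),'ang',round(r[2],2));return r
E
python3 - <<'E'
from m import *
crop(210,320,145,260,5,'c_box');crop(90,210,190,275,6,'c_cans');crop(320,450,170,285,5,'c_lid')
v,u=np.mgrid[0:420,0:560];z=P[...,2]*1000
hsv=cv2.cvtColor(p,cv2.COLOR_BGR2HSV)
def reg(a,b,c,d): return (u>=a)&(u<b)&(v>=c)&(v<d)
b=reg(215,315,150,255)
rect(b&(z>85)&(z<125),'box all')
m=b&(z>108)&(z<122);m=cv2.morphologyEx(m.astype(np.uint8),cv2.MORPH_OPEN,np.ones((3,3)))>0;rect(m,'rim');print(np.median(z[m]))
m=b&(z>88)&(z<104);m=cv2.morphologyEx(m.astype(np.uint8),cv2.MORPH_OPEN,np.ones((3,3)))>0;rect(m,'shoulder');print(np.median(z[m]))
for n,(a,bb,c,d) in dict(c1=(133,162,212,240),c2=(166,195,206,234),c3=(160,190,242,267)).items():
    r=reg(a,bb,c,d);m=r&(z>60);rect(m,n+' all')
    o=r&(hsv[...,0]<18)&(hsv[...,1]>110)&(z>60);rect(o,n+' cap');print(np.nanmedian(z[o]),np.nanpercentile(z[o],[10,90]))
l=reg(325,410,205,262)
m=l&(z>9)&(z<30);rect(m,'lid');print(np.median(z[m]))
m=l&(z>38);rect(m,'hi');print(np.c_[u[m],v[m],(P[m]*1000).round()][:40])
E
```

```text
box all 4074 c [585.6 -19.5] sz [306.3 335.8] ang 5.65
rim 952 c [645.5   9.1] sz [181.5 290.3] ang 5.45
115.57609189671203
shoulder 2406 c [494.   -6.2] sz [126.  289.6] ang 5.69
96.53625130323107
c1 all 315 c [499.5 434.3] sz [60.8 70.2] ang 9.96
c1 cap 206 c [498.5 433.7] sz [47.5 55.4] ang 8.73
88.77282868102043 [83.91275465 94.08962132]
c2 all 311 c [521.1 310.6] sz [66.8 60.1] ang 61.73
c2 cap 204 c [520.4 312.1] sz [56. 48.] ang 61.45
89.2004945836562 [84.87744876 94.25116028]
c3 all 324 c [393.2 328.5] sz [60.4 69.2] ang 3.92
c3 cap 205 c [392.1 328.6] sz [46.  52.8] ang 1.33
88.587240026889 [83.59637769 93.04201576]
lid 3081 c [ 486.2 -378.3] sz [205.8 306.1] ang 0.77
18.472450728905798
hi 134 c [ 510.7 -372.3] sz [ 88.5 101.3] ang 3.24
[[ 362.  214.  554. -354.   42.]
 [ 363.  214.  553. -357.   47.]
 [ 364.  214.  553. -360.   48.]
 [ 365.  214.  554. -365.   44.]
 [ 366.  214.  554. -369.   42.]
 [ 367.  214.  553. -371.   49.]
 [ 368.  214.  554. -375.   47.]
 [ 369.  214.  554. -380.   43.]
 [ 370.  214.  555. -384.   40.]
 [ 371.  214.  554. -387.   46.]
 [ 363.  215. 
[... 276 characters left out ...]
  59.]
 [ 362.  234.  479. -350.   60.]
 [ 363.  234.  479. -354.   59.]
 [ 364.  234.  480. -358.   55.]
 [ 365.  234.  480. -362.   55.]
 [ 366.  234.  480. -365.   56.]
 [ 367.  234.  480. -370.   53.]
 [ 368.  234.  480. -373.   56.]
 [ 369.  234.  480. -377.   52.]
 [ 370.  234.  480. -380.   57.]
 [ 371.  234.  480. -385.   51.]
 [ 372.  234.  480. -388.   52.]
 [ 373.  234.  480. -390.   62.]
 [ 374.  234.  480. -394.   57.]
 [ 375.  234.  480. -398.   58.]
 [ 376.  234.  481. -403.   52.]
 [ 377.  234.  480. -405.   57.]
 [ 378.  234.  480. -409.   58.]
 [ 379.  234.  480. -412.   60.]
 [ 380.  234.  480. -416.   60.]
 [ 381.  234.  480. -419.   60.]
 [ 382.  234.  480. -423.   62.]]
```

Run:
```python
import cv2,numpy as np
a=[cv2.imread(f'pics/{n}.png') for n in('c_box','c_cans','c_lid')]
a=[cv2.resize(x,(400,300)) for x in a]
```

```text
(no output)
```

View pics/c_box.png

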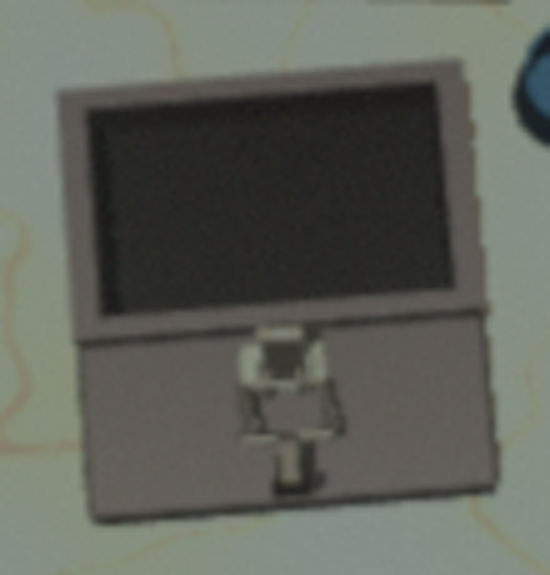

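View pics/c_cans.png

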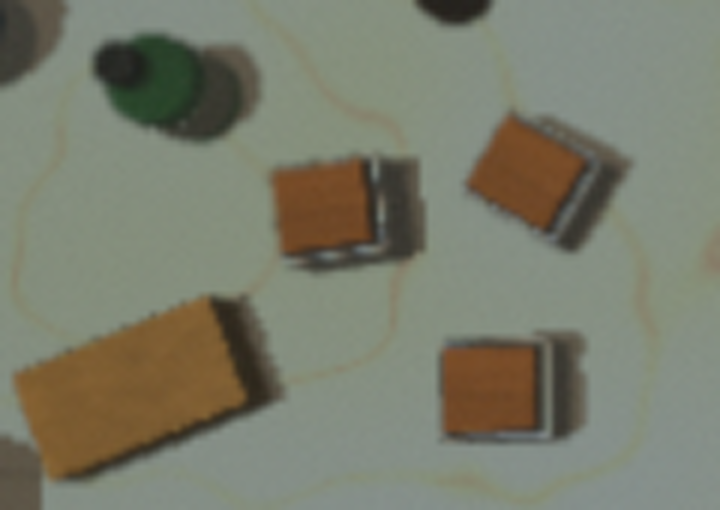

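View pics/c_lid.png

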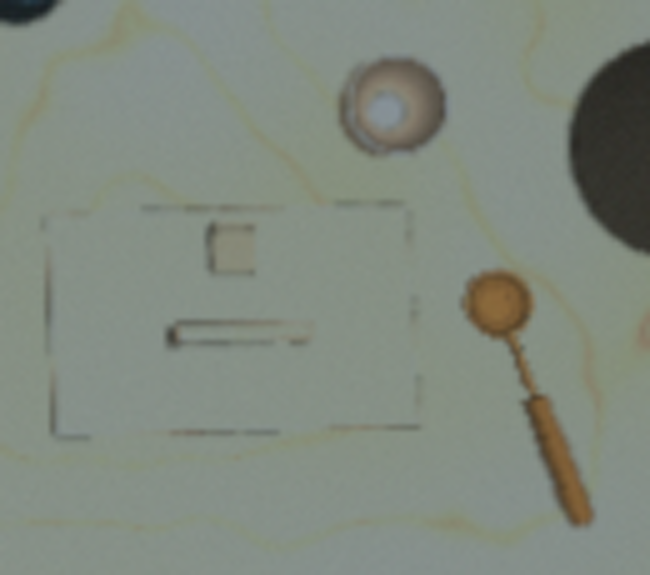

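```bash
cat >> h.py <<'E'
def yaw():
    M=tool()[1];return np.degrees(np.arctan2(M[1,2],M[0,2]))
def plan(wps):
    """wps: (x,y,z mm, jaw yaw deg or None)"""
    t,M=tool();y0=yaw();q=t*1000;yy=y0
    s=status.observe();print('t',round(float(s['t']),2),'pos',(t*1000).round(1),'yaw',round(y0,2),'F',np.round(s['ft_force'],1),'gap',round(s['finger_gap']*1000,1))
    for w in wps:
        p=np.array(w[:3],float);d=M.T@(p/1000-t)/0.5
        if w[3] is None: a=0
        else:
            a=(y0-w[3]+180)%360-180
        n=max(np.linalg.norm(p-q)/62.5,abs((0 if w[3] is None else w[3]-yy))/10.7)
        print(w,'row',[round(float(v),4) for v in d]+[round(a/90,4)],'n>=',round(n,1))
        q=p;yy=yy if w[3] is None else w[3]
E
python3 - <<'E'
from h import *
plan([(498.5,433.7,130,9),(498.5,433.7,92,9),(498.5,433.7,81,9)])
E
```

```text
t 0.15 pos [180.3 492.7 207.7] yaw 69.9 F [-1.   0.2 -0.1] gap 85.3
(498.5, 433.7, 130, 9) row [0.6381, 0.1553, 0.1081, np.float64(0.6767)] n>= 5.7
(498.5, 433.7, 92, 9) row [0.6381, 0.2313, 0.1082, np.float64(0.6767)] n>= 0.6
(498.5, 433.7, 81, 9) row [0.6381, 0.2533, 0.1082, np.float64(0.6767)] n>= 0.2
```

Request:
carry_out([
  [0.638,0.155,0.108,0.677],
  [0.638,0.155,0.108,0.677],
  [0.638,0.155,0.108,0.677],
  [0.638,0.155,0.108,0.677],
  [0.638,0.155,0.108,0.677],
  [0.638,0.155,0.108,0.677],
  [0.638,0.155,0.108,0.677],
  [0.638,0.155,0.108,0.677],
], gripper=1)

```text
t: 1.15
tcp_pos: [0.4976, 0.4338, 0.1301]
tcp_rot: [-1.282, 1.091, -1.091]
ft_force: [-0.1, -0.3, 0.5]
finger_gap: -0.0002
```

Run:
```python
from h import *
cam('wrist','w1')
plan([(498.5,433.7,92,9),(498.5,433.7,84,9),(498.5,433.7,81,9)])
print(status.observe()['q'])
```

```text
t 1.2 pos [497.4 434.1 130.5] yaw 9.13 F [ 0.4 -0.4 -1. ] gap 0.3
(498.5, 433.7, 92, 9) row [0.001, 0.077, 0.002, np.float64(0.0014)] n>= 0.6
(498.5, 433.7, 84, 9) row [0.001, 0.093, 0.0021, np.float64(0.0014)] n>= 0.1
(498.5, 433.7, 81, 9) row [0.001, 0.099, 0.0021, np.float64(0.0014)] n>= 0.0
[ 7.17673362e-01  5.02805350e-01  1.91767409e-01  1.26075846e+00
 -3.42295741e-04  2.12912262e+00]
```

View pics/w1.png

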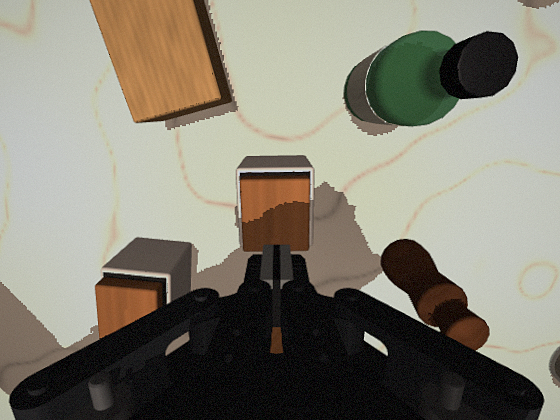

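The wrist view shows the shut fingers over the rear of the cap at about (276,245), lined up with it. Pressing.

Request:
carry_out([
  [0.001,0.077,0.002,0.001],
  [0.001,0.085,0.002,0.001],
  [0.001,0.093,0.002,0.001],
  [0.001,0.098,0.002,0.001],
  [0.001,0.1,0.002,0.001],
  [0.001,0.1,0.002,0.001],
])

```text
t: 1.95
tcp_pos: [0.4986, 0.4338, 0.0809]
tcp_rot: [-1.28, 1.092, -1.092]
ft_force: [0.5, 0.0, 0.7]
finger_gap: -0.0001
```

Run:
```python
from h import *
plan([(498.5,433.7,79,9),(498.5,433.7,78,9),(498.5,433.7,120,9),(520,312,120,-28)])
```

```text
t 1.95 pos [498.6 433.8  80.9] yaw 9.04 F [0.5 0.  0.7] gap -0.1
(498.5, 433.7, 79, 9) row [0.0002, 0.0038, -0.0003, np.float64(0.0005)] n>= 0.0
(498.5, 433.7, 78, 9) row [0.0002, 0.0058, -0.0003, np.float64(0.0005)] n>= 0.0
(498.5, 433.7, 120, 9) row [0.0003, -0.0782, -0.0003, np.float64(0.0005)] n>= 0.7
(520, 312, 120, -28) row [0.2474, -0.0781, 0.0039, np.float64(0.4116)] n>= 3.5
```

Request:
carry_out([
  [0,0.004,0,0],
  [0,0.006,0,0],
  [0,0.006,0,0],
])

```text
t: 2.33
tcp_pos: [0.4986, 0.4338, 0.0778]
tcp_rot: [-1.28, 1.092, -1.093]
ft_force: [0.4, -0.8, -0.9]
finger_gap: 0.0004
```

Run:
```python
from h import *
st();cam('top');cam('wrist','w2');cam('side','s2')
from m import *
crop(130,200,205,270,9,'c2')
```

```text
{'t': 2.325, 'q': [0.7161, 0.5321, 0.1036, 1.143, -0.0003, 2.1292], 'joint_vel': [-0.0007, -0.0006, 0.0027, 0.002, 0.0001, 0.0005], 'joint_efforts': [-0.005, -74.1881, 32.9315, -0.0244, -0.0014, -0.0002], 'tcp_pos': [0.4986, 0.4338, 0.0778], 'tcp_rot': [-1.2804, 1.0921, -1.0925], 'ft_force': [0.4276, -0.7665, -0.8568], 'moment': [0.0019, 0.0395, 0.0256], 'finger_gap': 0.0004}
```

View pics/w2.png

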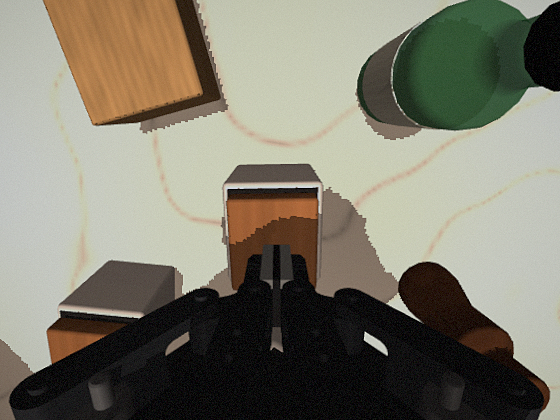

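Run:
```python
from h import *
P=world('wrist')*1000
t,_=tool()
print(proj('wrist',t))
for u in (235,276,310):
  for v in (170,185,192,200,215,240,260,280,300): print(u,v,P[v,u].round(1))
```

```text
(np.float64(275.8115782264833), np.float64(244.3242192609706))
235 170 [464.3 463.6  26.8]
235 185 [469.7 462.9  67.3]
235 192 [470.3 458.9  68.4]
235 200 [472.6 459.4  86.1]
235 215 [473.7 451.5  87.3]
235 240 [475.4 436.9  87. ]
235 260 [476.8 424.9  87.3]
235 280 [478.3 412.4  87.6]
235 300 [482.9 443.7 151.5]
276 170 [493.2 468.9  30.8]
276 185 [493.5 467.   68.9]
276 192 [494.1 463.3  70.7]
276 200 [494.1 462.9  86.3]
276 215 [495.4 454.7  86.7]
276 240 [497.7 440.5  87.2]
276 260 [496.9 445.4 120.8]
276 280 [497.  444.9 136.7]
276 300 [498.5 435.7 136.4]
310 170 [516.7 472.7  31.1]
310 185 [513.1 470.1  69. ]
310 192 [513.9 466.   69. ]
310 200 [512.1 465.7  86.1]
310 215 [513.5 457.7  87. ]
310 240 [516.4 443.   86.1]
310 260 [518.6 431.4  87.1]
310 280 [521.  418.9  87.2]
310 300 [508.2 448.3 152.3]
```

View pics/c2.png

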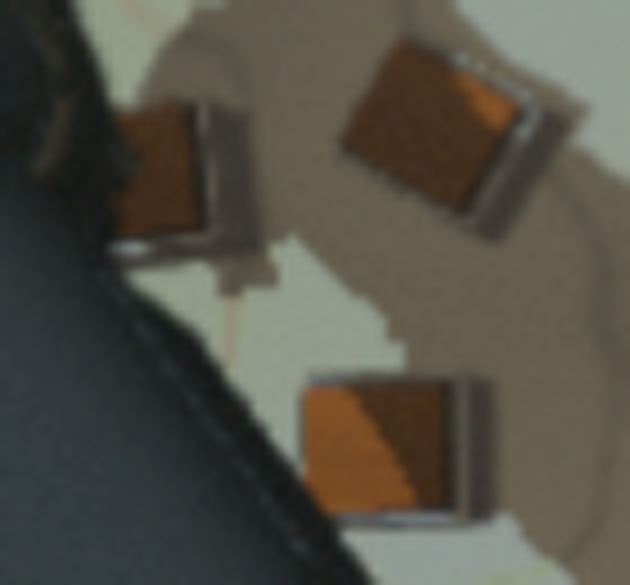

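View pics/s2.png

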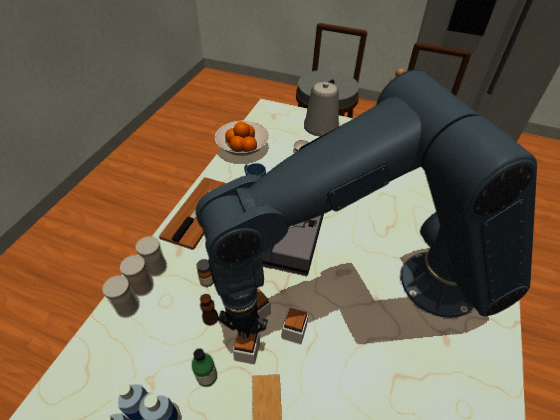

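Run:
```python
from h import *
P=world('wrist')*1000
for u in (268,272,276,280,284):
  print(u,[P[v,u].round(0).tolist() for v in range(238,262,3)])
p=K('wrist')['p'];cv2.imwrite('pics/w2c.png',cv2.resize(p[150:350,180:380],None,fx=3,fy=3))
```

```text
268 [[493.0, 441.0, 86.0], [493.0, 439.0, 87.0], [494.0, 438.0, 88.0], [493.0, 445.0, 107.0], [493.0, 445.0, 110.0], [493.0, 445.0, 114.0], [493.0, 445.0, 117.0], [493.0, 445.0, 120.0]]
272 [[495.0, 441.0, 88.0], [496.0, 439.0, 86.0], [496.0, 438.0, 88.0], [495.0, 445.0, 106.0], [495.0, 445.0, 109.0], [495.0, 445.0, 114.0], [495.0, 445.0, 117.0], [495.0, 445.0, 119.0]]
276 [[498.0, 442.0, 87.0], [498.0, 440.0, 87.0], [498.0, 438.0, 87.0], [497.0, 445.0, 107.0], [497.0, 445.0, 110.0], [497.0, 446.0, 115.0], [497.0, 446.0, 117.0], [497.0, 446.0, 120.0]]
280 [[500.0, 442.0, 87.0], [500.0, 440.0, 87.0], [500.0, 439.0, 87.0], [499.0, 445.0, 106.0], [499.0, 445.0, 110.0], [499.0, 446.0, 113.0], [499.0, 445.0, 116.0], [499.0, 446.0, 120.0]]
284 [[502.0, 443.0, 88.0], [502.0, 440.0, 86.0], [502.0, 439.0, 87.0], [501.0, 446.0, 107.0], [501.0, 446.0, 110.0], [501.0, 446.0, 113.0], [501.0, 446.0, 116.0], [501.0, 445.0, 118.0]]
```

View pics/w2c.png

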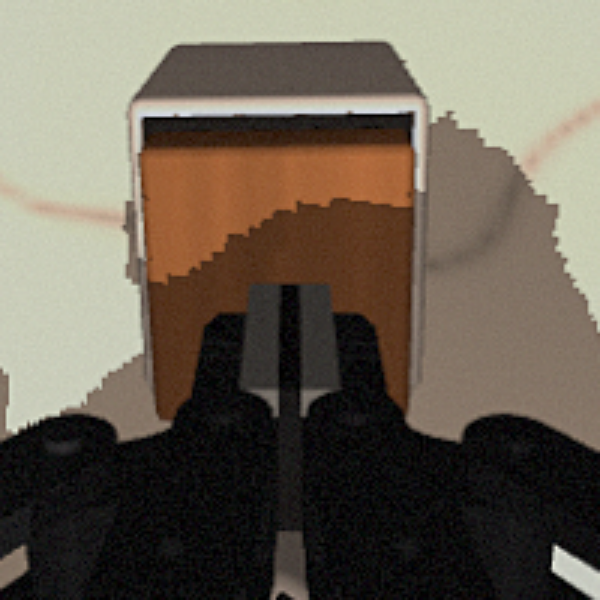

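Request:
carry_out([
  [0,0.008,0,0],
  [0,0.016,0,0],
  [0,0.02,0,0],
  [0,0.02,0,0],
])

```text
t: 2.98
tcp_pos: [0.4985, 0.4337, 0.0676]
tcp_rot: [-1.281, 1.092, -1.093]
ft_force: [0.6, -0.4, -0.1]
finger_gap: 0.0002
```

Run:
```python
from h import *
st();cam('wrist','w3')
P=world('wrist')*1000
for u in (235,268,280,310):
  print(u,[P[v,u].round(0).tolist() for v in range(205,262,4)])
```

```text
{'t': 2.975, 'q': [0.7162, 0.5388, 0.0881, 1.121, -0.0003, 2.1292], 'joint_vel': [0.0002, -0.0058, 0.0045, 0.0026, -0.0009, 0.0005], 'joint_efforts': [-0.0003, -74.1533, 32.5076, -0.0538, -0.0012, -0.0], 'tcp_pos': [0.4985, 0.4337, 0.0676], 'tcp_rot': [-1.2807, 1.0922, -1.0925], 'ft_force': [0.5755, -0.4092, -0.0952], 'moment': [-0.0113, 0.0225, 0.0015], 'finger_gap': 0.0002}
235 [[474.0, 460.0, 86.0], [474.0, 458.0, 87.0], [474.0, 456.0, 86.0], [474.0, 454.0, 86.0], [475.0, 452.0, 88.0], [475.0, 449.0, 86.0], [475.0, 447.0, 86.0], [476.0, 445.0, 87.0], [476.0, 443.0, 87.0], [476.0, 441.0, 87.0], [476.0, 439.0, 87.0], [477.0, 436.0, 87.0], [477.0, 434.0, 86.0], [477.0, 431.0, 86.0], [477.0, 429.0, 87.0]]
268 [[490.0, 462.0, 86.0], [490.0, 460.0, 86.0], [491.0, 458.0, 86.0], [491.0, 457.0, 87.0], [491.0, 454.0, 87.0], [492.0, 452.0, 87.0], [492.0, 450.0, 87.0], [492.0, 448.0, 86.0], [493.0, 446.0, 87.0], [493.0, 443.0, 87.0], [493.0, 445.0, 95.0], [493.0, 445.0, 99.0], [493.0, 445.0, 104.0], [493.0, 445.0, 108.0], [493.0, 445.0, 112.0]]
280 [[496.0, 463.0, 86.0], [496.0, 461.0, 86.0], [497.0, 460.0, 87.0], [497.0, 457.0, 86.0], [497.0, 455.0, 86.0], [498.0, 453.0, 87.0], [498.0, 451.0, 87.0], [498.0, 449.0, 87.0], [499.0, 447.0, 87.0], [499.0, 445.0, 87.0], [499.0, 445.0, 94.0], [499.0, 446.0, 99.0], [499.0, 446.0, 103.0], [499.0, 445.0, 106.0], [499.0, 446.0, 111.0]]
310 [[511.0, 466.0, 85.0], [511.0, 464.0, 86.0], [512.0, 462.0, 87.0], [512.0, 460.0, 87.0], [512.0, 458.0, 88.0], [513.0, 456.0, 87.0], [513.0, 454.0, 87.0], [514.0, 451.0, 86.0], [514.0, 449.0, 87.0], [514.0, 447.0, 86.0], [515.0, 444.0, 86.0], [515.0, 442.0, 87.0], [516.0, 440.0, 87.0], [516.0, 438.0, 87.0], [517.0, 435.0, 86.0]]
```

View pics/w3.png

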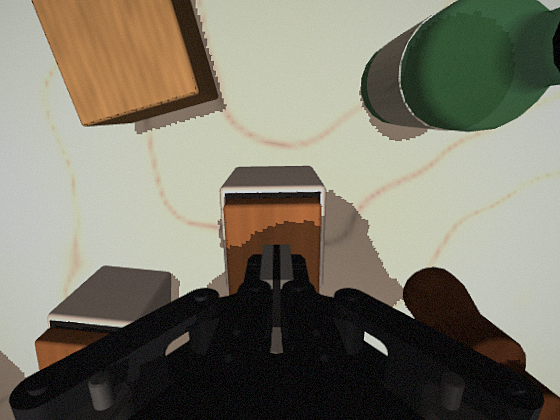

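Request:
carry_out([
  [0,0.008,0,0],
  [0,0.012,0,0],
  [0,0.016,0,0],
  [0,0.018,0,0],
])

```text
t: 3.52
tcp_pos: [0.4989, 0.434, 0.059]
tcp_rot: [-1.28, 1.092, -1.092]
ft_force: [1.0, 0.4, 7.9]
finger_gap: 0.0001
```

```bash
cat > capz.py <<'E'
from h import *
cam('wrist')
P=world('wrist')*1000
print('cap',np.nanmedian(P[215:235,240:300,2]),'rim',np.nanmedian(P[186:190,245:300,2]))
print([P[v,276].round(0).tolist() for v in range(185,262,3)])
s=status.observe();print(s['tcp_pos'],s['ft_force'])
E
python3 capz.py
```

```text
cap 80.71086420428978 rim 62.36400720814096
[[494.0, 469.0, 56.0], [494.0, 469.0, 63.0], [494.0, 468.0, 67.0], [494.0, 467.0, 68.0], [494.0, 465.0, 69.0], [494.0, 464.0, 69.0], [494.0, 464.0, 76.0], [494.0, 464.0, 80.0], [495.0, 462.0, 80.0], [495.0, 461.0, 80.0], [495.0, 460.0, 81.0], [495.0, 458.0, 80.0], [496.0, 456.0, 79.0], [496.0, 455.0, 81.0], [496.0, 453.0, 81.0], [496.0, 451.0, 81.0], [497.0, 450.0, 81.0], [497.0, 448.0, 81.0], [497.0, 447.0, 81.0], [497.0, 445.0, 81.0], [497.0, 446.0, 86.0], [497.0, 445.0, 89.0], [497.0, 446.0, 92.0], [497.0, 446.0, 96.0], [497.0, 446.0, 99.0], [497.0, 445.0, 101.0]]
[0.49892672 0.43401596 0.05901445] [0.55683188 1.30534659 2.57839956]
```

Request:
carry_out([
  [0,0.004,0,0],
  [0,0.004,0,0],
])

```text
t: 3.82
tcp_pos: [0.499, 0.4341, 0.0589]
tcp_rot: [-1.278, 1.091, -1.092]
ft_force: [-2.9, -3.2, 16.6]
finger_gap: 0.0
```

```bash
python3 capz.py
python3 - <<'E'
from h import *
plan([(498.5,433.7,100,9),(520.5,312,90,-28),(520.5,312,66,-28),(520.5,312,58,-28),(520.5,312,56.5,-28)])
E
```

```text
cap 80.66603807060201 rim 62.19245221426692
[[494.0, 469.0, 56.0], [494.0, 469.0, 64.0], [494.0, 468.0, 68.0], [494.0, 467.0, 69.0], [494.0, 465.0, 70.0], [495.0, 463.0, 67.0], [494.0, 464.0, 75.0], [494.0, 464.0, 80.0], [495.0, 463.0, 81.0], [495.0, 461.0, 81.0], [495.0, 459.0, 80.0], [495.0, 458.0, 81.0], [496.0, 456.0, 80.0], [496.0, 454.0, 80.0], [496.0, 453.0, 81.0], [496.0, 451.0, 80.0], [497.0, 450.0, 81.0], [497.0, 448.0, 81.0], [497.0, 447.0, 81.0], [497.0, 445.0, 81.0], [497.0, 445.0, 85.0], [497.0, 446.0, 90.0], [497.0, 445.0, 92.0], [497.0, 445.0, 95.0], [497.0, 445.0, 98.0], [497.0, 446.0, 102.0]]
[0.49904086 0.43410661 0.05885875] [-3.33498947 -2.27356907 16.97579135]
t 3.88 pos [499.  434.1  58.9] yaw 9.04 F [-3.3 -2.3 17. ] gap -0.3
(498.5, 433.7, 100, 9) row [0.0006, -0.0823, -0.0011, np.float64(0.0004)] n>= 0.7
(520.5, 312, 90, -28) row [0.2479, -0.0624, 0.0041, np.float64(0.4115)] n>= 3.5
(520.5, 312, 66, -28) row [0.2479, -0.0144, 0.0041, np.float64(0.4115)] n>= 0.4
(520.5, 312, 58, -28) row [0.2479, 0.0016, 0.004, np.float64(0.4115)] n>= 0.1
(520.5, 312, 56.5, -28) row [0.2479, 0.0046, 0.004, np.float64(0.4115)] n>= 0.0
```

Cap one is home (17 N against its stop). The fingertips are really about 23 mm above the reported TCP. Next cap.

Request:
carry_out([
  [0.001,-0.082,0,0],
  [0.248,-0.07,0.004,0.411],
  [0.248,-0.07,0.004,0.411],
  [0.248,-0.065,0.004,0.411],
  [0.248,-0.06,0.004,0.411],
  [0.248,-0.05,0.004,0.411],
  [0.248,-0.014,0.004,0.411],
  [0.248,-0.01,0.004,0.411],
])

```text
t: 4.88
tcp_pos: [0.5199, 0.3118, 0.0626]
tcp_rot: [-0.939, 1.557, -1.557]
ft_force: [-0.5, 0.7, 0.5]
finger_gap: -0.0002
```

Request:
carry_out([
  [0,0.008,0,0],
  [0,0.013,0,0],
  [0,0.016,0,0],
  [0,0.016,0,0],
])

```text
t: 5.38
tcp_pos: [0.5203, 0.312, 0.0587]
tcp_rot: [-0.936, 1.555, -1.556]
ft_force: [-9.6, -6.1, 34.8]
finger_gap: 0.0001
```

```bash
python3 capz.py
python3 - <<'E'
from h import *
plan([(520.5,312,56.8,-28),(520.5,312,100,-28),(392,328.6,90,2),(392,328.6,66,2),(392,328.6,56.8,2)])
E
```

```text
cap 80.5752929479169 rim 59.36373588618821
[[536.0, 343.0, 53.0], [536.0, 343.0, 60.0], [536.0, 342.0, 66.0], [535.0, 341.0, 68.0], [535.0, 340.0, 68.0], [534.0, 339.0, 70.0], [534.0, 338.0, 73.0], [534.0, 338.0, 79.0], [533.0, 337.0, 79.0], [533.0, 336.0, 80.0], [532.0, 335.0, 82.0], [531.0, 333.0, 80.0], [530.0, 332.0, 80.0], [530.0, 330.0, 80.0], [529.0, 329.0, 81.0], [528.0, 328.0, 81.0], [527.0, 326.0, 81.0], [527.0, 325.0, 80.0], [526.0, 323.0, 81.0], [525.0, 322.0, 80.0], [525.0, 322.0, 85.0], [525.0, 323.0, 89.0], [525.0, 322.0, 92.0], [525.0, 323.0, 96.0], [525.0, 322.0, 98.0], [525.0, 322.0, 101.0]]
[0.52024134 0.31202042 0.05865791] [-8.91268748 -6.46051128 34.30744847]
t 5.42 pos [520.2 312.   58.7] yaw -27.78 F [-8.9 -6.5 34.3] gap -0.0
(520.5, 312, 56.8, -28) row [-0.0002, 0.0037, 0.0005, np.float64(0.0024)] n>= 0.0
(520.5, 312, 100, -28) row [-0.0004, -0.0827, 0.0006, np.float64(0.0024)] n>= 0.7
(392, 328.6, 90, 2) row [0.09, -0.0634, -0.2422, np.float64(-0.3309)] n>= 2.8
(392, 328.6, 66, 2) row [0.0902, -0.0154, -0.2423, np.float64(-0.3309)] n>= 0.4
(392, 328.6, 56.8, 2) row [0.0902, 0.003, -0.2424, np.float64(-0.3309)] n>= 0.1
```

Request:
carry_out([
  [0,-0.08,0,0],
  [0.09,-0.07,-0.242,-0.331],
  [0.09,-0.07,-0.242,-0.331],
  [0.09,-0.065,-0.242,-0.331],
  [0.09,-0.06,-0.242,-0.331],
  [0.09,-0.03,-0.242,-0.331],
  [0.09,-0.015,-0.242,-0.331],
  [0.09,-0.01,-0.242,-0.331],
])

```text
t: 6.42
tcp_pos: [0.3924, 0.3281, 0.0624]
tcp_rot: [-1.223, 1.183, -1.185]
ft_force: [-0.3, -1.1, 3.3]
finger_gap: 0.0002
```

Request:
carry_out([
  [0,0.004,0,0],
  [0,0.007,0,0],
  [0,0.01,0,0],
  [0,0.01,0,0],
])

```text
t: 6.92
tcp_pos: [0.3926, 0.3282, 0.0588]
tcp_rot: [-1.221, 1.183, -1.185]
ft_force: [-5.2, -3.8, 18.2]
finger_gap: 0.0002
```

```bash
python3 capz.py
python3 - <<'E'
from h import *
plan([(392,328.6,56.8,2),(392,328.6,150,2)])
E
```

```text
cap 80.70674592965864 rim 63.232845138022434
[[391.0, 364.0, 57.0], [391.0, 363.0, 64.0], [391.0, 363.0, 67.0], [392.0, 361.0, 67.0], [392.0, 360.0, 70.0], [392.0, 359.0, 70.0], [392.0, 358.0, 75.0], [392.0, 358.0, 79.0], [392.0, 357.0, 80.0], [392.0, 355.0, 80.0], [392.0, 354.0, 80.0], [392.0, 352.0, 81.0], [392.0, 350.0, 80.0], [392.0, 349.0, 81.0], [392.0, 347.0, 80.0], [392.0, 346.0, 82.0], [392.0, 344.0, 80.0], [392.0, 342.0, 80.0], [392.0, 341.0, 80.0], [392.0, 340.0, 81.0], [392.0, 340.0, 86.0], [392.0, 340.0, 90.0], [392.0, 340.0, 92.0], [392.0, 340.0, 95.0], [392.0, 340.0, 99.0], [392.0, 339.0, 101.0]]
[0.39254568 0.32816549 0.05877746] [-4.81469686 -3.00499581 16.77203415]
t 6.97 pos [392.5 328.2  58.8] yaw 1.9 F [-4.8 -3.  16.8] gap 0.2
(392, 328.6, 56.8, 2) row [-0.0009, 0.004, -0.0011, np.float64(-0.0011)] n>= 0.0
(392, 328.6, 150, 2) row [-0.0011, -0.1824, -0.0005, np.float64(-0.0011)] n>= 1.5
```

Request:
carry_out([
  [0,-0.1,0,0],
  [0,-0.18,0,0],
  [0,-0.18,0,0],
  [0,-0.18,0,0],
  [0,-0.18,0,0],
  [0,-0.18,0,0],
], gripper=0)

```text
t: 7.72
tcp_pos: [0.3919, 0.3277, 0.1478]
tcp_rot: [-1.223, 1.183, -1.186]
ft_force: [0.5, 0.2, 0.3]
finger_gap: 0.0857
```

```bash
cat > cans.py <<'E'
from h import *
import sys
def caps(n='wrist',h=82):
    cam(n,sys.argv[1] if len(sys.argv)>1 else None)
    z=K(n);p=z['p'];P=world(n)*1000;hsv=cv2.cvtColor(p,cv2.COLOR_BGR2HSV)
    m=(hsv[...,0]<20)&(hsv[...,1]>90)&(P[...,2]>h-7)&(P[...,2]<h+8)
    m=cv2.morphologyEx(m.astype(np.uint8),cv2.MORPH_OPEN,np.ones((3,3)))
    k,l,s,c=cv2.connectedComponentsWithStats(m)
    for i in range(1,k):
        if s[i,4]<120: continue
        cs,_=cv2.findContours((l==i).astype(np.uint8),cv2.RETR_EXTERNAL,cv2.CHAIN_APPROX_NONE)
        q=np.array([ray(n,u,v,h/1000.)[:2]*1000 for u,v in cs[0][:,0]],np.float32)
        r=cv2.minAreaRect(q);a,b=r[1];an=r[2] if a<b else r[2]-90
        print(n,'cap px',c[i].round(),'xy',np.round(r[0],1),'sz',np.round(r[1],1),'jawyaw',round(an,1),'z',round(float(np.nanmedian(P[l==i][:,2])),1))
if __name__=='__main__':
    st_=status.observe();print(st_['tcp_pos'],yaw(),st_['finger_gap'])
    caps('wrist');caps('top')
E
python3 cans.py w4
```

```text
[0.39185399 0.32774722 0.14782806] 1.9053679558017773 0.08566220472440512
wrist cap px [427.  68.] xy [494.6 435.2] sz [50.8 55.2] jawyaw 10.0 z 80.7
wrist cap px [275. 204.] xy [390.7 331.8] sz [48.5 55.7] jawyaw 3.2 z 80.7
wrist cap px [428. 227.] xy [516.5 316. ] sz [55.2 51.6] jawyaw -28.5 z 80.7
top cap px [178. 219.] xy [519.8 312.3] sz [55.1 47.7] jawyaw -25.2 z 82.5
top cap px [173. 255.] xy [392.4 324.9] sz [45.9 46.4] jawyaw 1.3 z 83.1
```

View pics/w4.png

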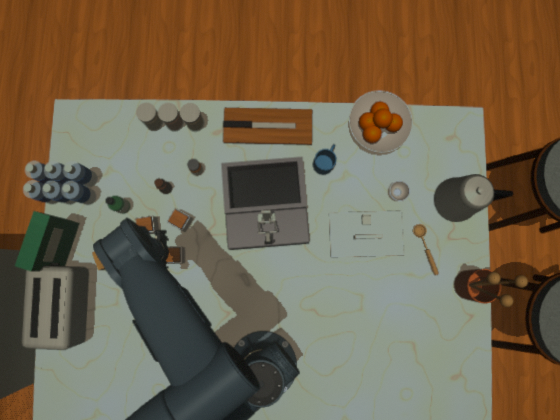

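Run:
```python
from h import *
plan([(391.3,330.2,50,2.5),(391.3,330.2,12,2.5)])
```

```text
t 7.83 pos [392.  327.9 148.2] yaw 1.9 F [ 0.1 -0.9 -0.1] gap 85.5
(391.3, 330.2, 50, 2.5) row [-0.0046, 0.1964, -0.0018, np.float64(-0.0066)] n>= 1.6
(391.3, 330.2, 12, 2.5) row [-0.0046, 0.2724, -0.002, np.float64(-0.0066)] n>= 0.6
```

Request:
carry_out([
  [-0.005,0.1,-0.002,-0.007],
  [-0.005,0.17,-0.002,-0.007],
  [-0.005,0.22,-0.002,-0.007],
  [-0.005,0.26,-0.002,-0.007],
  [-0.005,0.272,-0.002,-0.007],
  [-0.005,0.272,-0.002,-0.007],
])

```text
t: 8.57
tcp_pos: [0.3913, 0.3304, 0.0122]
tcp_rot: [-1.228, 1.175, -1.177]
ft_force: [0.1, -0.0, 1.0]
finger_gap: 0.0854
```

Run:
```python
from h import *
st();cam('wrist','w5');cam('side','s5')
P=world('wrist')*1000
p=K('side')['p'];cv2.imwrite('pics/s5c.png',cv2.resize(p[250:390,190:350],None,fx=4,fy=4))
```

```text
{'t': 8.575, 'q': [0.702, 0.3617, -0.3811, 0.8262, -0.0012, 2.2286], 'joint_vel': [-0.0011, -0.0144, 0.0151, 0.0089, -0.0003, 0.0004], 'joint_efforts': [0.0007, -55.1301, 26.7929, -0.2145, -0.0045, -0.0001], 'tcp_pos': [0.3913, 0.3304, 0.0122], 'tcp_rot': [-1.2281, 1.1751, -1.1775], 'ft_force': [0.144, -0.0178, 1.0022], 'moment': [-0.0112, 0.0053, -0.002], 'finger_gap': 0.0854}
```

View pics/w5.png

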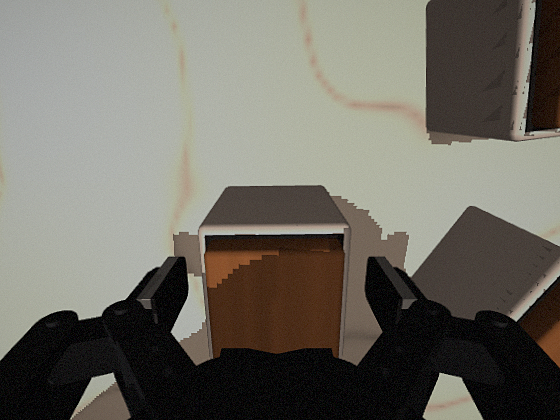

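View pics/s5c.png

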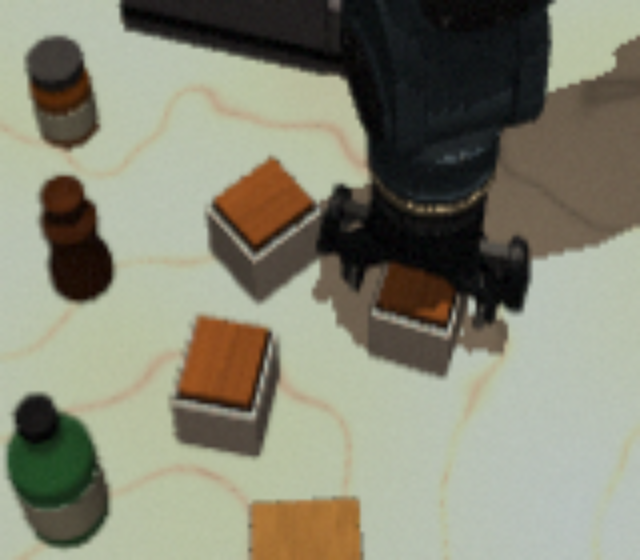

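Request:
carry_out([
  [0,0.008,0,0],
  [0,0.008,0,0],
  [0,0.008,0,0],
  [0,0.008,0,0],
  [0,0.008,0,0],
], gripper=1)

```text
t: 9.3
tcp_pos: [0.3919, 0.331, 0.0094]
tcp_rot: [-1.226, 1.175, -1.177]
ft_force: [-0.7, -1.1, 5.6]
finger_gap: 0.0592
```

Request:
carry_out([
  [0,-0.02,0,0],
  [0,-0.06,0,0],
  [0,-0.1,0,0],
  [0,-0.1,0,0],
])

```text
t: 9.8
tcp_pos: [0.3925, 0.3315, 0.0606]
tcp_rot: [-1.223, 1.174, -1.177]
ft_force: [-0.6, 0.4, -3.6]
finger_gap: 0.059
```

Run:
```python
from h import *
st();cam('wrist','w6');cam('side','s6')
p=K('side')['p'];cv2.imwrite('pics/s6c.png',cv2.resize(p[250:390,190:350],None,fx=4,fy=4))
```

```text
{'t': 9.8, 'q': [0.7021, 0.3097, -0.3135, 0.9412, -0.0011, 2.2287], 'joint_vel': [0.0012, 0.0229, -0.0369, -0.0316, 0.0011, -0.0013], 'joint_efforts': [0.0028, -57.7624, 31.7619, 0.6996, -0.0087, 0.0005], 'tcp_pos': [0.3925, 0.3315, 0.0606], 'tcp_rot': [-1.2233, 1.1739, -1.1769], 'ft_force': [-0.5729, 0.4109, -3.5768], 'moment': [0.0017, 0.0076, 0.0019], 'finger_gap': 0.059}
```

View pics/w6.png

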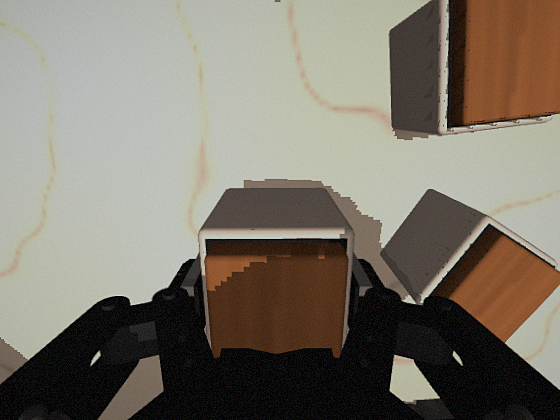

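View pics/s6c.png

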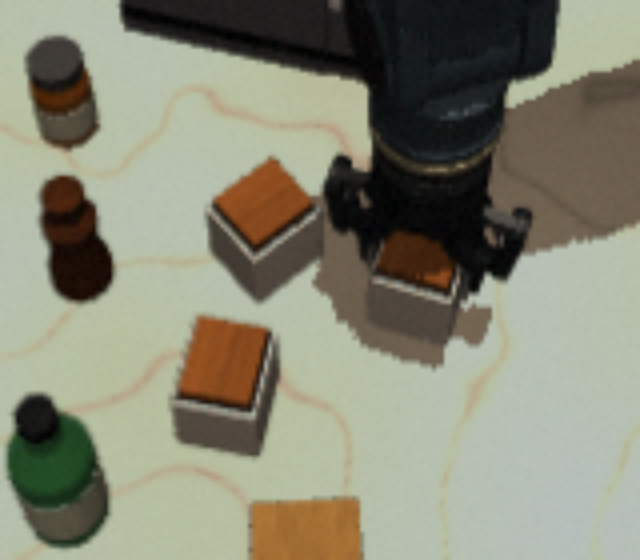

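Run:
```python
from h import *
P=world('wrist')*1000;t,M=tool()
Q=(P-t*1000)@M  # tool coords mm: x, y(down), z(jaw)
d=K('wrist')['d']
m=np.isfinite(Q[...,0])&(np.abs(Q[...,2])<120)&(Q[...,1]<-25)&(np.abs(Q[...,0])<45)
import collections
for lo in range(-130,-20,8):
    mm=m&(Q[...,1]>=lo)&(Q[...,1]<lo+8)
    if mm.sum()>5: print('tcp+',-lo-8,-lo,'jaw min/max',np.percentile(Q[mm][:,2],[0.5,99.5]).round(1),'x',np.percentile(Q[mm][:,0],[1,99]).round(1),mm.sum())
plan([(392,331,165,5.6),(600,160,165,5.6),(653.3,-70.5,165,5.6),(653.3,-70.5,25,5.6)])
```

```text
tcp+ 122 130 jaw min/max [-19.9  21.6] x [-22.2 -19.5] 1903
tcp+ 114 122 jaw min/max [-60.3  63.9] x [-21.7 -10.8] 8155
tcp+ 106 114 jaw min/max [-64.1  66.1] x [-19.2   0.4] 11011
tcp+ 98 106 jaw min/max [-63.2  64.9] x [-19.    8.9] 9790
tcp+ 90 98 jaw min/max [-62.4  64.2] x [-19.   10.2] 5053
tcp+ 82 90 jaw min/max [-60.9  62.9] x [-14.4   9.8] 6456
tcp+ 74 82 jaw min/max [-59.7  61.8] x [-24.2   9.6] 4254
tcp+ 66 74 jaw min/max [-46.9  47.9] x [-28.5  10.8] 14579
tcp+ 58 66 jaw min/max [-35.  37.] x [-33.4  15.2] 5017
tcp+ 50 58 jaw min/max [-41.8  43.9] x [-33.7  -7.8] 1497
tcp+ 42 50 jaw min/max [-41.9  43.8] x [-33.7  -7.6] 1155
tcp+ 34 42 jaw min/max [-41.5  43.4] x [-33.7  -7.8] 864
tcp+ 26 34 jaw min/max [-27.7  29.6] x [-33.6 -32.5] 602
tcp+ 18 26 jaw min/max [-27.1  28.9] x [-33.6 -32.9] 64
t 9.9 pos [391.5 330.7  59. ] yaw 2.53 F [-0.3  0.4 -4.5] gap 59.4
(392, 331, 165, 5.6) row [-0.0008, -0.212, 0.0017, np.float64(-0.0341)] n>= 1.7
(600, 160, 165, 5.6) row [0.3592, -0.2111, 0.4022, np.float64(-0.0341)] n>= 4.3
(653.3, -70.5, 165, 5.6) row [0.8245, -0.2115, 0.4883, np.float64(-0.0341)] n>= 3.8
(653.3, -70.5, 25, 5.6) row [0.8249, 0.0685, 0.4874, np.float64(-0.0341)] n>= 2.2
```

Request:
carry_out([
  [0,-0.12,0,0],
  [0.05,-0.212,0.06,-0.034],
  [0.17,-0.212,0.2,-0.034],
  [0.3,-0.212,0.35,-0.034],
  [0.42,-0.212,0.42,-0.034],
  [0.55,-0.212,0.44,-0.034],
  [0.68,-0.212,0.46,-0.034],
  [0.8,-0.212,0.488,-0.034],
])

```text
t: 10.9
tcp_pos: [0.6311, 0.0073, 0.1636]
tcp_rot: [-1.252, 1.137, -1.136]
ft_force: [0.4, 0.2, -3.7]
finger_gap: 0.0591
```

Run:
```python
from h import *
plan([(653.3,-70.5,150,5.6),(653.3,-70.5,90,5.6),(653.3,-70.5,22.5,5.6)])
cam('wrist','w7')
```

```text
t 10.9 pos [631.1   7.3 163.6] yaw 5.6 F [ 0.4  0.2 -3.7] gap 59.1
(653.3, -70.5, 150, 5.6) row [0.1592, 0.0271, 0.029, np.float64(0.0)] n>= 1.3
(653.3, -70.5, 90, 5.6) row [0.1594, 0.1471, 0.0288, np.float64(0.0)] n>= 1.0
(653.3, -70.5, 22.5, 5.6) row [0.1596, 0.2821, 0.0286, np.float64(0.0)] n>= 1.1
```

View pics/w7.png

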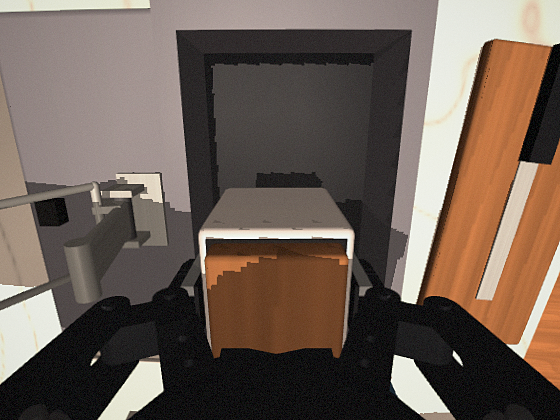

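The wrist view shows the well opening, with its inner rim edges at about u=178 and u=411 near v=35. I'll check the well's centre from these.

Run:
```python
from h import *
for u,v in [(178,31),(411,31),(187,100),(186,120),(405,120),(400,200)]:
    w=ray('wrist',u,v,.115)*1000
    d=w[:2]-np.array([645.5,9.1]);a=np.radians(5.6)
    print(u,v,w.round(1),'box xy',(d@np.array([np.cos(a),np.sin(a)])).round(1),(d@np.array([-np.sin(a),np.cos(a)])).round(1))
```

```text
178 31 [557.7 124.8 115. ] box xy -76.1 123.7
411 31 [704.1 139.4 115. ] box xy 71.1 124.0
187 100 [564.2  83.7 115. ] box xy -73.6 82.2
186 120 [563.8  70.7 115. ] box xy -75.3 69.3
405 120 [711.7  85.3 115. ] box xy 73.3 69.4
400 200 [720.2  29.4 115. ] box xy 76.4 12.9
```

Request:
carry_out([
  [0.1,0.0,0.02,0],
  [0.159,0.02,0.029,0],
  [0.159,0.05,0.029,0],
  [0.159,0.12,0.029,0],
  [0.159,0.2,0.029,0],
  [0.159,0.26,0.029,0],
  [0.159,0.281,0.029,0],
  [0.159,0.281,0.029,0],
])

```text
t: 11.95
tcp_pos: [0.6544, -0.0774, 0.0229]
tcp_rot: [-1.253, 1.138, -1.142]
ft_force: [1.2, -0.6, -3.4]
finger_gap: 0.0589
```

Request:
carry_out([
  [0,0.002,0,0],
  [0,0.002,0,0],
  [0,0.002,0,0],
], gripper=0.1)

```text
t: 12.32
tcp_pos: [0.6548, -0.0774, 0.0223]
tcp_rot: [-1.252, 1.137, -1.143]
ft_force: [-0.6, 0.3, 0.2]
finger_gap: 0.0769
```

Run:
```python
from h import *
plan([(653,-70.5,165,5.6),(600,160,165,5.6),(518.5,313.5,165,-27.5),(518.5,313.5,115,-27.5)])
cam('wrist','w8')
```

```text
t 12.32 pos [654.8 -77.4  22.3] yaw 5.37 F [-0.6  0.3  0.2] gap 76.9
(653, -70.5, 165, 5.6) row [-0.0133, -0.2854, -0.0017, np.float64(-0.0025)] n>= 2.3
(600, 160, 165, 5.6) row [-0.4822, -0.2867, -0.0641, np.float64(-0.0025)] n>= 3.8
(518.5, 313.5, 165, -27.5) row [-0.8031, -0.2878, -0.1976, np.float64(0.3653)] n>= 3.1
(518.5, 313.5, 115, -27.5) row [-0.8034, -0.1878, -0.1978, np.float64(0.3653)] n>= 0.8
```

View pics/w8.png

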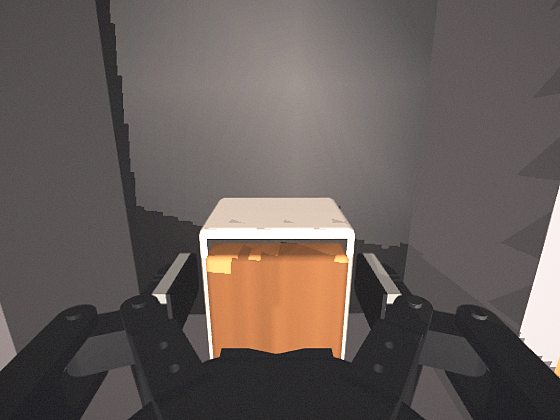

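Canister one stands in the well and is released. On to the next.

Request:
carry_out([
  [0,-0.12,0,0],
  [0,-0.24,0,0],
  [-0.05,-0.285,0,0],
  [-0.17,-0.287,-0.02,0],
  [-0.29,-0.287,-0.04,0],
  [-0.41,-0.287,-0.055,0.1],
  [-0.5,-0.287,-0.07,0.2],
  [-0.5,-0.287,-0.07,0.3],
], gripper=0)

```text
t: 13.38
tcp_pos: [0.5952, 0.1718, 0.1653]
tcp_rot: [-1.005, 1.48, -1.485]
ft_force: [0.4, -0.3, -0.2]
finger_gap: 0.0855
```

Run:
```python
from h import *
plan([(518.5,313.5,165,-27.5),(518.5,313.5,150,-27.5)])
```

```text
t 13.38 pos [595.2 171.8 165.3] yaw -21.69 F [ 0.4 -0.3 -0.2] gap 85.5
(518.5, 313.5, 165, -27.5) row [-0.2066, -0.0003, -0.2474, np.float64(0.0645)] n>= 2.6
(518.5, 313.5, 150, -27.5) row [-0.2066, 0.0297, -0.2475, np.float64(0.0645)] n>= 0.2
```

Request:
carry_out([
  [-0.207,0,-0.247,0.064],
  [-0.207,0,-0.247,0.064],
  [-0.207,0.01,-0.247,0.064],
  [-0.207,0.03,-0.247,0.064],
  [-0.207,0.03,-0.247,0.064],
  [-0.207,0.03,-0.247,0.064],
])

```text
t: 14.12
tcp_pos: [0.5194, 0.3126, 0.15]
tcp_rot: [-0.941, 1.551, -1.556]
ft_force: [-0.1, -0.3, -0.0]
finger_gap: 0.0857
```

```bash
python3 cans.py w9
python3 - <<'E'
from h import *
plan([(518.5,313.5,150,-27.5),(518.5,313.5,9.4,-27.5)])
E
```

```text
[0.51940426 0.31261141 0.15001098] -27.531095849882526 0.08567646191687248
wrist cap px [375.  54.] xy [635.7 381. ] sz [40.3 27.5] jawyaw -2.9 z 86.8
wrist cap px [170.  76.] xy [497.9 434.8] sz [49.7 55.8] jawyaw 10.1 z 80.6
wrist cap px [275. 205.] xy [519.9 315.4] sz [55.4 49. ] jawyaw -28.2 z 80.7
top cap px [179. 219.] xy [519.3 307.3] sz [45.5 48. ] jawyaw 65.5 z 81.9
t 14.22 pos [519.5 312.7 150.2] yaw -27.55 F [ 0.5 -1.   0.6] gap 85.1
(518.5, 313.5, 150, -27.5) row [-0.0004, 0.0004, -0.0026, np.float64(-0.0005)] n>= 0.0
(518.5, 313.5, 9.4, -27.5) row [-0.0004, 0.2816, -0.0035, np.float64(-0.0005)] n>= 2.2
```

Run:
```python
import cv2;from h import *
cam('wrist','w9b')
```

```text
(no output)
```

View pics/w9b.png

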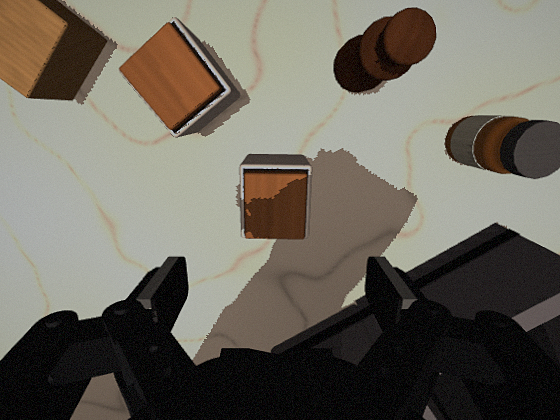

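Request:
carry_out([
  [-0.003,0.1,-0.001,0.005],
  [-0.003,0.18,-0.001,0.005],
  [-0.003,0.24,-0.001,0.005],
  [-0.003,0.27,-0.001,0.005],
  [-0.003,0.28,-0.001,0.005],
  [-0.003,0.282,-0.001,0.005],
  [-0.003,0.282,-0.001,0.005],
])

```text
t: 15.15
tcp_pos: [0.5208, 0.3146, 0.0102]
tcp_rot: [-0.934, 1.556, -1.561]
ft_force: [0.7, 0.2, -0.8]
finger_gap: 0.0853
```

Request:
carry_out([
  [0,0,0,0],
  [0,0,0,0],
  [0,0,0,0],
  [0,0,0,0],
  [0,0,0,0],
], gripper=1)

```text
t: 15.78
tcp_pos: [0.5213, 0.315, 0.0113]
tcp_rot: [-0.932, 1.556, -1.56]
ft_force: [-1.1, -1.0, 5.2]
finger_gap: 0.0592
```

Run:
```python
from h import *
plan([(519.7,314.5,165,-28),(600,160,165,5.6),(645.5,5,165,5.6)])
cam('wrist','w10')
```

```text
t 15.78 pos [521.3 315.   11.3] yaw -27.98 F [-1.1 -1.   5.2] gap 59.2
(519.7, 314.5, 165, -28) row [0.0015, -0.3074, -0.0009, np.float64(0.0002)] n>= 2.5
(600, 160, 165, 5.6) row [0.199, -0.3067, 0.2859, np.float64(-0.3732)] n>= 3.1
(645.5, 5, 165, 5.6) row [0.43, -0.3063, 0.5117, np.float64(-0.3732)] n>= 2.6
```

View pics/w10.png

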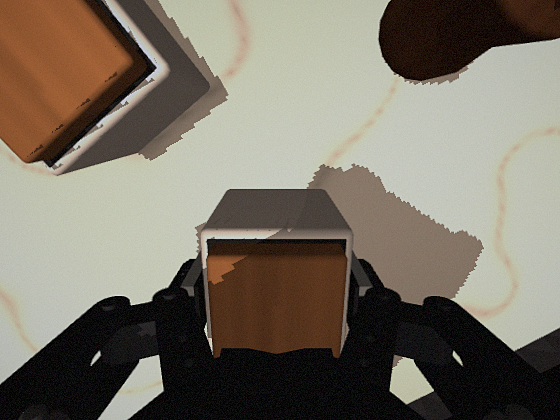

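Request:
carry_out([
  [0,-0.1,0,0],
  [0,-0.22,0,0],
  [0.03,-0.307,0.05,0],
  [0.1,-0.307,0.15,-0.12],
  [0.2,-0.307,0.286,-0.24],
  [0.28,-0.307,0.36,-0.36],
  [0.36,-0.307,0.44,-0.373],
  [0.36,-0.307,0.44,-0.373],
])

```text
t: 16.82
tcp_pos: [0.6308, 0.0492, 0.165]
tcp_rot: [-1.249, 1.136, -1.142]
ft_force: [-0.5, 0.7, -2.5]
finger_gap: 0.0594
```

Request:
carry_out([
  [0,0,0,0],
  [0,0,0,0],
])

```text
t: 17.08
tcp_pos: [0.6304, 0.0503, 0.1649]
tcp_rot: [-1.249, 1.136, -1.141]
ft_force: [0.5, 0.7, -2.8]
finger_gap: 0.0593
```

Run:
```python
from h import *
plan([(645.8,5,165,5.6),(645.8,5,90,5.6),(645.8,5,24.5,5.6)])
```

```text
t 17.07 pos [630.4  50.3 164.9] yaw 5.42 F [ 0.5  0.7 -2.8] gap 59.3
(645.8, 5, 165, 5.6) row [0.0932, -0.0002, 0.0222, np.float64(-0.002)] n>= 0.8
(645.8, 5, 90, 5.6) row [0.0931, 0.1498, 0.0215, np.float64(-0.002)] n>= 1.2
(645.8, 5, 24.5, 5.6) row [0.0931, 0.2808, 0.0208, np.float64(-0.002)] n>= 1.0
```

Request:
carry_out([
  [0.093,0.0,0.022,-0.002],
  [0.093,0.03,0.022,-0.002],
  [0.093,0.1,0.022,-0.002],
  [0.093,0.18,0.021,-0.002],
  [0.093,0.25,0.021,-0.002],
  [0.093,0.28,0.021,-0.002],
  [0.093,0.281,0.021,-0.002],
  [0.093,0.281,0.021,-0.002],
])

```text
t: 18.08
tcp_pos: [0.6463, 0.0058, 0.0251]
tcp_rot: [-1.25, 1.132, -1.139]
ft_force: [-0.0, -0.2, -1.5]
finger_gap: 0.0591
```

Request:
carry_out([
  [0,0.002,0,0],
  [0,0.002,0,0],
  [0,0.002,0,0],
], gripper=0.1)

```text
t: 18.45
tcp_pos: [0.6466, 0.0059, 0.0245]
tcp_rot: [-1.249, 1.132, -1.139]
ft_force: [-0.6, -0.8, -0.4]
finger_gap: 0.0765
```

Request:
carry_out([
  [0,-0.12,0,0],
  [0,-0.24,0,0],
  [-0.05,-0.285,0,0],
  [-0.17,-0.287,-0.015,0],
  [-0.29,-0.287,-0.035,0],
  [-0.36,-0.287,-0.045,0],
  [-0.36,-0.287,-0.045,0],
  [-0.36,-0.287,-0.045,0],
], gripper=0)

```text
t: 19.45
tcp_pos: [0.6057, 0.1823, 0.1678]
tcp_rot: [-1.25, 1.131, -1.14]
ft_force: [-0.4, -0.2, -0.3]
finger_gap: 0.0857
```

Run:
```python
from h import *
cam('wrist','w11');cam('top')
from m import *
crop(90,310,150,270,3,'t11')
plan([(497,434.5,165,9.8),(497,434.5,150,9.8)])
```

```text
t 19.55 pos [605.9 181.5 167.8] yaw 5.57 F [-0.4 -0.7 -0.1] gap 85.5
(497, 434.5, 165, 9.8) row [-0.5247, 0.0042, -0.1678, np.float64(-0.047)] n>= 4.4
(497, 434.5, 150, 9.8) row [-0.5247, 0.0342, -0.168, np.float64(-0.047)] n>= 0.2
```

View pics/t11.png

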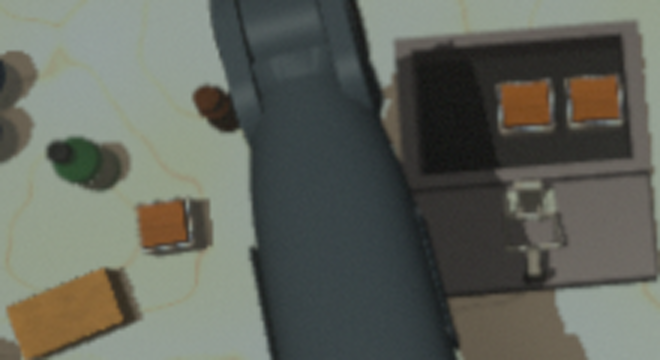

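The top view shows two canisters upright in the well at crop pixels (525,105) and (595,98). The third is still at (165,225).

Request:
carry_out([
  [-0.125,0,-0.04,-0.02],
  [-0.25,0,-0.08,-0.047],
  [-0.37,0,-0.12,-0.047],
  [-0.48,0.004,-0.155,-0.047],
  [-0.525,0.02,-0.168,-0.047],
  [-0.525,0.034,-0.168,-0.047],
  [-0.525,0.034,-0.168,-0.047],
  [-0.525,0.034,-0.168,-0.047],
])

```text
t: 20.55
tcp_pos: [0.498, 0.4331, 0.1504]
tcp_rot: [-1.28, 1.079, -1.088]
ft_force: [0.3, -0.6, 0.4]
finger_gap: 0.0854
```

```bash
python3 cans.py w12
python3 - <<'E'
from h import *
plan([(497.5,434.5,150,9.8),(497.5,434.5,9.8,9.8)])
E
```

```text
[0.49799675 0.43312232 0.15038082] 9.671776126955294 0.08540805214687149
wrist cap px [274. 203.] xy [496.6 437.1] sz [49.1 55. ] jawyaw 9.6 z 80.7
wrist cap px [429. 277.] xy [643.1 394.3] sz [33.4 15.7] jawyaw -81.0 z 86.4
top cap px [143. 225.] xy [497.  434.7] sz [46.7 54.6] jawyaw 1.2 z 82.7
t 20.65 pos [497.9 433.6 150.6] yaw 9.69 F [-0.3 -0.   0.2] gap 85.5
(497.5, 434.5, 150, 9.8) row [-0.002, 0.0011, -0.0004, np.float64(-0.0012)] n>= 0.0
(497.5, 434.5, 9.8, 9.8) row [-0.0022, 0.2815, -0.0024, np.float64(-0.0012)] n>= 2.2
```

Request:
carry_out([
  [-0.004,0.1,-0.002,0],
  [-0.004,0.18,-0.002,0],
  [-0.004,0.24,-0.002,0],
  [-0.004,0.27,-0.002,0],
  [-0.004,0.28,-0.002,0],
  [-0.004,0.282,-0.002,0],
  [-0.004,0.282,-0.002,0],
])

```text
t: 21.52
tcp_pos: [0.4982, 0.4359, 0.0108]
tcp_rot: [-1.278, 1.078, -1.087]
ft_force: [0.3, 0.0, 0.2]
finger_gap: 0.0853
```

Request:
carry_out([
  [0,0,0,0],
  [0,0,0,0],
  [0,0,0,0],
  [0,0,0,0],
  [0,0,0,0],
], gripper=1)

```text
t: 22.15
tcp_pos: [0.4985, 0.4364, 0.0119]
tcp_rot: [-1.276, 1.078, -1.087]
ft_force: [-1.1, -0.3, 6.7]
finger_gap: 0.0591
```

Run:
```python
from h import *
plan([(497,435,165,9.8),(560,260,165,7),(637.7,88.7,165,5.6)])
```

```text
t 22.15 pos [498.5 436.4  11.9] yaw 9.7 F [-1.1 -0.3  6.7] gap 59.1
(497, 435, 165, 9.8) row [0.002, -0.3062, -0.0004, np.float64(-0.0011)] n>= 2.4
(560, 260, 165, 7) row [0.3682, -0.306, 0.0649, np.float64(0.03)] n>= 3.0
(637.7, 88.7, 165, 5.6) row [0.7321, -0.3055, 0.1603, np.float64(0.0456)] n>= 3.0
```

Request:
carry_out([
  [0,-0.1,0,0],
  [0,-0.22,0,0],
  [0.05,-0.306,0.01,0],
  [0.17,-0.306,0.03,0.015],
  [0.29,-0.306,0.05,0.03],
  [0.41,-0.306,0.075,0.046],
  [0.53,-0.306,0.107,0.046],
  [0.65,-0.306,0.139,0.046],
])

```text
t: 23.15
tcp_pos: [0.6206, 0.1255, 0.1651]
tcp_rot: [-1.245, 1.132, -1.14]
ft_force: [1.2, 0.7, -2.7]
finger_gap: 0.0591
```

Request:
carry_out([
  [0,0,0,0],
  [0,0,0,0],
])

```text
t: 23.4
tcp_pos: [0.6203, 0.1251, 0.1648]
tcp_rot: [-1.245, 1.133, -1.14]
ft_force: [-0.3, 0.1, -3.0]
finger_gap: 0.0595
```

Run:
```python
from h import *
plan([(638,88,165,5.6),(638,88,90,5.6),(638,88,25,5.6)])
cam('wrist','w13')
```

```text
t 23.4 pos [620.3 125.1 164.8] yaw 5.5 F [-0.3  0.1 -3. ] gap 59.5
(638, 88, 165, 5.6) row [0.0772, -0.0003, 0.028, np.float64(-0.0011)] n>= 0.7
(638, 88, 90, 5.6) row [0.0775, 0.1497, 0.0267, np.float64(-0.0011)] n>= 1.2
(638, 88, 25, 5.6) row [0.0778, 0.2797, 0.0256, np.float64(-0.0011)] n>= 1.0
```

View pics/w13.png

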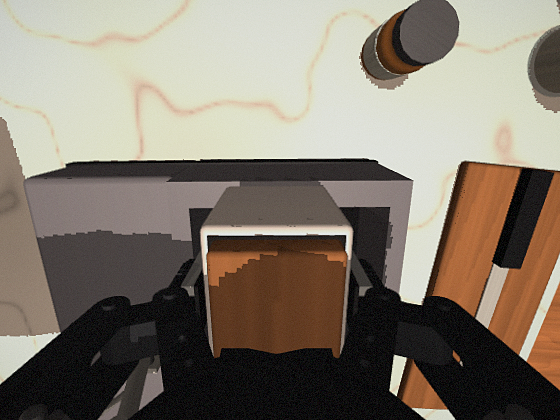

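Request:
carry_out([
  [0.077,0.0,0.028,-0.001],
  [0.077,0.03,0.028,-0.001],
  [0.077,0.1,0.027,-0.001],
  [0.078,0.18,0.027,-0.001],
  [0.078,0.25,0.026,-0.001],
  [0.078,0.278,0.026,-0.001],
  [0.078,0.28,0.026,-0.001],
  [0.078,0.28,0.026,-0.001],
])

```text
t: 24.45
tcp_pos: [0.6385, 0.0896, 0.0257]
tcp_rot: [-1.245, 1.13, -1.138]
ft_force: [-0.1, -0.4, -3.6]
finger_gap: 0.0591
```

Request:
carry_out([
  [0,0.002,0,0],
  [0,0.002,0,0],
  [0,0.002,0,0],
], gripper=0.1)

```text
t: 24.82
tcp_pos: [0.6389, 0.0896, 0.0252]
tcp_rot: [-1.245, 1.129, -1.139]
ft_force: [-0.4, 0.2, 0.1]
finger_gap: 0.0766
```

Request:
carry_out([
  [0,-0.12,0,0],
  [0,-0.24,0,0],
  [0,-0.36,0,0],
  [0,-0.36,0,0],
  [0,-0.36,0,0],
], gripper=0)

```text
t: 25.45
tcp_pos: [0.6369, 0.0889, 0.2051]
tcp_rot: [-1.244, 1.129, -1.139]
ft_force: [-0.4, 0.2, -0.6]
finger_gap: 0.0853
```

Run:
```python
from h import *
cam('wrist','w14');cam('top')
plan([(640,-150,190,5),(486,-372,190,0.8)])
```

```text
t 25.55 pos [636.2  88.8 203.7] yaw 5.71 F [ 0.7 -0.2 -0.5] gap 85.1
(640, -150, 190, 5) row [0.476, 0.0259, -0.0402, np.float64(0.0079)] n>= 3.8
(486, -372, 190, 0.8) row [0.8872, 0.0221, -0.3908, np.float64(0.0545)] n>= 4.3
```

View pics/w14.png

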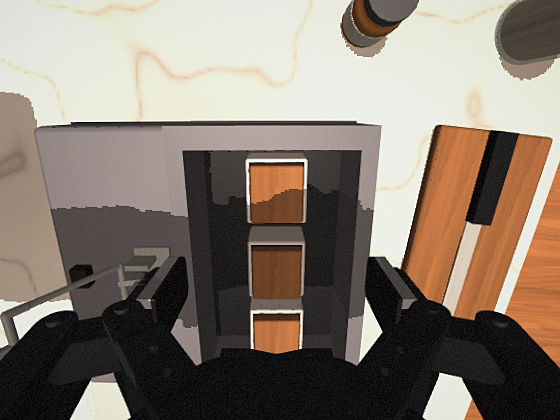

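The wrist view shows all three canisters upright in a row in the well, at about (276,192), (276,268) and (276,335). Going to the lid.

Request:
carry_out([
  [0.12,0,-0.01,0],
  [0.24,0,-0.02,0],
  [0.36,0,-0.03,0],
  [0.476,0,-0.04,0],
  [0.58,0,-0.12,0.02],
  [0.67,0,-0.2,0.04],
  [0.76,0,-0.28,0.055],
  [0.82,0,-0.34,0.055],
])

```text
t: 26.55
tcp_pos: [0.5055, -0.3377, 0.1997]
tcp_rot: [-1.207, 1.199, -1.2]
ft_force: [0.3, 0.6, 1.0]
finger_gap: 0.0856
```

Request:
carry_out([
  [0,0,0,0],
  [0,0,0,0],
])

```text
t: 26.8
tcp_pos: [0.5051, -0.3373, 0.1985]
tcp_rot: [-1.207, 1.201, -1.199]
ft_force: [0.7, 0.2, -0.1]
finger_gap: 0.0852
```

Run:
```python
from h import *
cam('wrist','w15')
plan([(480,-378,190,0.8)])
```

```text
t 26.85 pos [ 505.7 -336.9  198.7] yaw 0.67 F [ 0.5  0.  -0.1] gap 85.3
(480, -378, 190, 0.8) row [0.0817, 0.0168, -0.0524, np.float64(-0.0014)] n>= 0.8
```

View pics/w15.png

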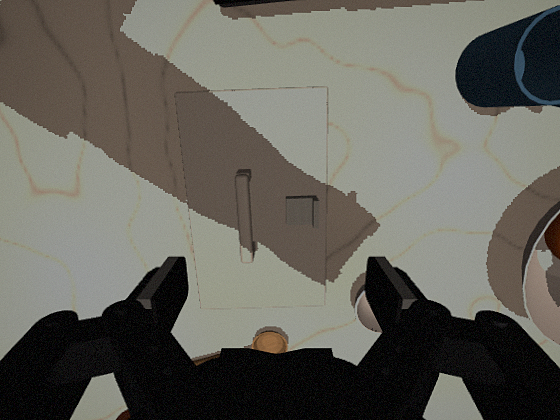

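```bash
cat > lid.py <<'E'
from h import *
def lid(z0=0):
    P=world('wrist')*1000;z=P[...,2]
    m=(z>z0+52)&(z<z0+63)&(np.arange(420)[:,None]<300)
    t,M=tool();Q=(P-t*1000)@M
    m&=np.abs(Q[...,0])<230
    m=cv2.morphologyEx(m.astype(np.uint8),cv2.MORPH_OPEN,np.ones((3,3)))
    k,l,s,c=cv2.connectedComponentsWithStats(m)
    for i in range(1,k):
        if s[i,4]<150: continue
        cs,_=cv2.findContours((l==i).astype(np.uint8),cv2.RETR_EXTERNAL,cv2.CHAIN_APPROX_NONE)
        q=np.array([ray('wrist',u,v,(z0+58)/1000.)[:2]*1000 for u,v in cs[0][:,0]],np.float32)
        r=cv2.minAreaRect(q);print('hi',c[i].round(),s[i],np.round(r[0],1),np.round(r[1],1),round(r[2],2),'z',np.median(z[l==i]).round(1))
if __name__=='__main__':
    lid()
    for n,h,uvs in (('plate',18,[(177,94),(327,87),(326,302),(201,309)]),):
        for u,v in uvs: print(n,u,v,ray('wrist',u,v,h/1000)[:2].round(4))
    P=world('wrist')*1000
    print(P[210,290:325:3].round(0).tolist());print([P[v,246].round(0).tolist() for v in range(164,272,6)])
E
python3 lid.py
```

```text
hi [496.  68.] [486  26  29  80 542] [ 715.5 -219.5] [25.7 71.8] 14.44 z 57.6
hi [551.  88.] [539  77  21  22 151] [ 770.3 -235.9] [25.   9.1] 50.05 z 56.8
hi [244. 218.] [ 235  175   19   88 1138] [ 472.6 -372.1] [13.9 98.1] 2.6 z 56.5
hi [556. 242.] [552 225   8  34 186] [ 818.7 -395.7] [ 8.  41.7] 15.99 z 55.8
plate 177 94 [ 0.3988 -0.2434]
plate 327 87 [ 0.5594 -0.2348]
plate 326 302 [ 0.5732 -0.4987]
plate 201 309 [ 0.4088 -0.5107]
[[522.0, -369.0, 29.0], [526.0, -369.0, 31.0], [529.0, -370.0, 27.0], [533.0, -369.0, 29.0], [536.0, -369.0, 29.0], [540.0, -369.0, 29.0], [543.0, -369.0, 29.0], [546.0, -369.0, 30.0], [548.0, -365.0, 42.0], [552.0, -365.0, 42.0], [559.0, -373.0, 17.0], [563.0, -373.0, 16.0]]
[[471.0, -319.0, 16.0], [472.0, -324.0, 27.0], [475.0, -325.0, 56.0], [475.0, -331.0, 57.0], [475.0, -337.0, 57.0], [475.0, -344.0, 56.0], [475.0, -350.0, 56.0], [475.0, -356.0, 57.0], [474.0, -363.0, 57.0], [474.0, -370.0, 57.0], [474.0, -377.0, 56.0], [474.0, -383.0, 57.0], [474.0, -390.0, 58.0], [474.0, -397.0, 57.0], [474.0, -405.0, 56.0], [474.0, -412.0, 57.0], [473.0, -419.0, 57.0], [469.0, -447.0, 17.0]]
```

Run:
```python
from h import *
plan([(473.8,-373,190,2.6),(473.8,-373,90,2.6)])
```

```text
t 26.85 pos [ 505.7 -336.9  198.7] yaw 0.67 F [ 0.5  0.  -0.1] gap 85.3
(473.8, -373, 190, 2.6) row [0.0715, 0.0168, -0.0647, np.float64(-0.0214)] n>= 0.8
(473.8, -373, 90, 2.6) row [0.0726, 0.2168, -0.0656, np.float64(-0.0214)] n>= 1.6
```

Request:
carry_out([
  [0.072,0.017,-0.065,-0.021],
  [0.072,0.1,-0.065,-0.021],
  [0.073,0.18,-0.066,-0.021],
  [0.073,0.217,-0.066,-0.021],
  [0.073,0.217,-0.066,-0.021],
  [0.073,0.217,-0.066,-0.021],
], gripper=0.5)

```text
t: 27.6
tcp_pos: [0.4747, -0.3729, 0.0907]
tcp_rot: [-1.223, 1.173, -1.174]
ft_force: [0.1, -0.6, 0.9]
finger_gap: 0.0427
```

Run:
```python
from h import *
cam('wrist','w16')
from lid import *
lid()
plan([(473.8,-373,90,2.6)])
```

```text
hi [272. 219.] [ 261  152   21  136 2660] [ 471.7 -372.3] [13.5 98.7] 2.89 z 56.5
t 27.65 pos [ 474.7 -373.1   91. ] yaw 2.62 F [0.3 0.2 0.5] gap 42.4
(473.8, -373, 90, 2.6) row [-0.0004, 0.002, -0.0018, np.float64(0.0002)] n>= 0.0
```

View pics/w16.png

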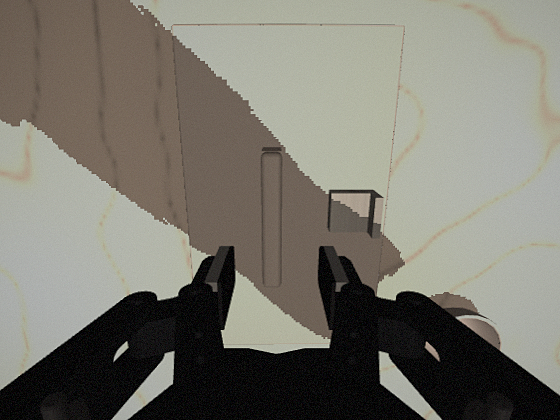

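Request:
carry_out([
  [0,0.03,-0.005,0],
  [0,0.09,-0.005,0],
  [0,0.14,-0.005,0],
  [0,0.165,-0.005,0],
  [0,0.171,-0.005,0],
  [0,0.171,-0.005,0],
])

```text
t: 28.4
tcp_pos: [0.4731, -0.3731, 0.006]
tcp_rot: [-1.223, 1.172, -1.176]
ft_force: [0.9, -0.5, 0.7]
finger_gap: 0.0427
```

Run:
```python
from h import *
cam('wrist','w17');st()
```

```text
{'t': 28.45, 'q': [-0.6718, 0.4971, -0.1632, 0.9073, 0.0073, 0.8532], 'joint_vel': [0.0004, -0.0022, 0.002, 0.0001, 0.0005, -0.0004], 'joint_efforts': [-0.0029, -67.2525, 28.8073, -0.0429, 0.0283, -0.0], 'tcp_pos': [0.4732, -0.3733, 0.0063], 'tcp_rot': [-1.2227, 1.1719, -1.1762], 'ft_force': [0.3464, 1.0219, 1.289], 'moment': [0.0064, 0.0142, 0.0214], 'finger_gap': 0.0429}
```

View pics/w17.png

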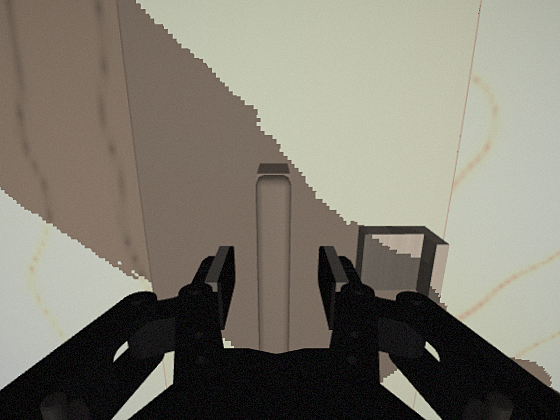

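Request:
carry_out([
  [0,0.001,-0.001,0],
  [0,0.001,-0.001,0],
  [0,0.001,-0.001,0],
  [0,0.001,-0.001,0],
  [0,0.001,-0.001,0],
  [0,0.001,-0.001,0],
], gripper=1)

```text
t: 29.2
tcp_pos: [0.4728, -0.3736, 0.0066]
tcp_rot: [-1.223, 1.171, -1.177]
ft_force: [-2.3, 0.2, 5.2]
finger_gap: 0.0124
```

Request:
carry_out([
  [0,-0.02,0,0],
  [0,-0.06,0,0],
  [0,-0.12,0,0],
  [0,-0.12,0,0],
])

```text
t: 29.7
tcp_pos: [0.4736, -0.3747, 0.0686]
tcp_rot: [-1.222, 1.168, -1.18]
ft_force: [-0.0, 0.1, -6.2]
finger_gap: 0.0133
```

Run:
```python
from h import *
cam('wrist','w18');cam('side','s18');st()
plan([(472,-373,240,2.6),(580,-200,240,90),(650,0,240,180)])
```

```text
{'t': 29.8, 'q': [-0.6732, 0.4428, -0.0842, 1.0402, 0.0069, 0.8519], 'joint_vel': [-0.0009, 0.0163, -0.0196, 0.0013, 0.0008, -0.0004], 'joint_efforts': [-0.0257, -72.0328, 35.2023, -0.1474, 0.079, 0.0008], 'tcp_pos': [0.4721, -0.3735, 0.066], 'tcp_rot': [-1.2229, 1.1717, -1.1767], 'ft_force': [-0.3816, 0.2713, -6.3292], 'moment': [0.0472, 0.1157, -0.0028], 'finger_gap': 0.0131}
t 29.8 pos [ 472.1 -373.5   66. ] yaw 2.61 F [-0.4  0.3 -6.3] gap 13.1
(472, -373, 240, 2.6) row [-0.0021, -0.3481, 0.0025, np.float64(0.0002)] n>= 2.8
(580, -200, 240, 90) row [-0.3379, -0.3454, 0.234, np.float64(-0.9709)] n>= 8.2
(650, 0, 240, 180) row [-0.7311, -0.3431, 0.3921, np.float64(-1.9709)] n>= 8.4
```

View pics/w18.png

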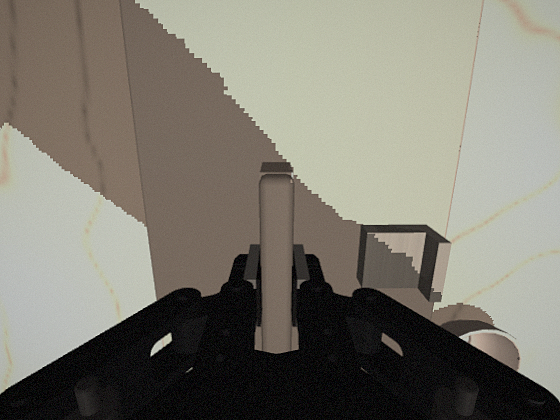

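View pics/s18.png

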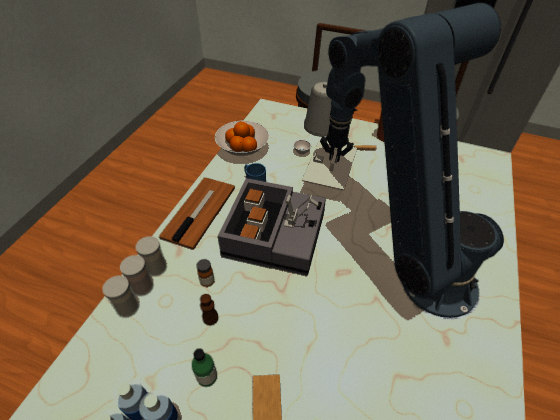

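Request:
carry_out([
  [0,-0.11,0,0],
  [0,-0.22,0,0],
  [0,-0.33,0,0],
  [0,-0.345,0,-0.1],
  [-0.06,-0.345,0.05,-0.2],
  [-0.12,-0.345,0.09,-0.31],
  [-0.18,-0.345,0.12,-0.42],
  [-0.24,-0.345,0.15,-0.53],
])

```text
t: 30.8
tcp_pos: [0.5402, -0.2495, 0.2373]
tcp_rot: [-1.497, 0.535, -0.539]
ft_force: [0.3, -0.2, -6.9]
finger_gap: 0.013
```

Request:
carry_out([
  [0,0,0,0],
  [0,0,0,0],
])

```text
t: 31.05
tcp_pos: [0.5397, -0.2495, 0.2358]
tcp_rot: [-1.497, 0.538, -0.538]
ft_force: [-0.0, -0.0, -6.0]
finger_gap: 0.0133
```

Run:
```python
from h import *
plan([(600,-150,230,140),(660,5,230,180)])
```

```text
t 31.05 pos [ 539.7 -249.5  235.8] yaw 50.57 F [-0. -0. -6.] gap 13.3
(600, -150, 230, 140) row [-0.0331, 0.0128, 0.2302, np.float64(-0.9936)] n>= 8.4
(660, 5, 230, 180) row [-0.1373, 0.0147, 0.5459, np.float64(-1.4381)] n>= 3.7
```

Request:
carry_out([
  [0,0,0.03,-0.12],
  [-0.005,0,0.06,-0.24],
  [-0.01,0,0.09,-0.36],
  [-0.015,0,0.12,-0.48],
  [-0.02,0,0.15,-0.6],
  [-0.025,0,0.18,-0.72],
  [-0.03,0,0.21,-0.84],
  [-0.033,0,0.23,-0.96],
])

```text
t: 32.05
tcp_pos: [0.5999, -0.1509, 0.2357]
tcp_rot: [-1.471, -0.64, 0.635]
ft_force: [-1.2, 0.4, -5.9]
finger_gap: 0.0124
```

Request:
carry_out([
  [0,0,0,0],
  [0,0,0,0],
])

```text
t: 32.3
tcp_pos: [0.5995, -0.1518, 0.2353]
tcp_rot: [-1.472, -0.635, 0.631]
ft_force: [0.8, 0.1, -6.9]
finger_gap: 0.013
```

Run:
```python
from h import *
plan([(657.4,10.3,230,185.6)])
```

```text
t 32.3 pos [ 599.5 -151.8  235.3] yaw 136.45 F [ 0.8  0.1 -6.9] gap 13.0
(657.4, 10.3, 230, 185.6) row [0.3148, 0.0122, 0.1394, np.float64(-0.5461)] n>= 4.6
```

Request:
carry_out([
  [0.06,0,0.03,-0.11],
  [0.12,0,0.05,-0.22],
  [0.18,0,0.08,-0.33],
  [0.24,0,0.105,-0.44],
  [0.3,0,0.13,-0.546],
  [0.315,0.006,0.139,-0.546],
  [0.315,0.012,0.139,-0.546],
  [0.315,0.012,0.139,-0.546],
])

```text
t: 33.3
tcp_pos: [0.657, 0.009, 0.2298]
tcp_rot: [-1.159, -1.28, 1.275]
ft_force: [0.5, 0.3, -6.2]
finger_gap: 0.0128
```

Request:
carry_out([
  [0,0.05,0,0],
  [0,0.1,0,0],
  [0,0.13,0,0],
  [0,0.13,0,0],
  [0,0.13,0,0],
])

```text
t: 33.92
tcp_pos: [0.6575, 0.0091, 0.1658]
tcp_rot: [-1.161, -1.281, 1.274]
ft_force: [0.3, -1.0, -5.4]
finger_gap: 0.0127
```

Run:
```python
from h import *
cam('wrist','w20');cam('side','s20');cam('top','t20')
p=K('side')['p'];cv2.imwrite('pics/s20c.png',cv2.resize(p[150:300,180:360],None,fx=4,fy=4))
p=K('top')['p'];cv2.imwrite('pics/t20c.png',cv2.resize(p[140:265,200:330],None,fx=5,fy=4.6))
plan([(657.4,10.3,117,185.6)])
```

```text
t 34.08 pos [657.6   9.3 165.8] yaw -174.6 F [-0.6 -0.4 -6.3] gap 12.8
(657.4, 10.3, 117, 185.6) row [0.0016, 0.0975, 0.0003, np.float64(-0.0022)] n>= 33.7
```

View pics/w20.png

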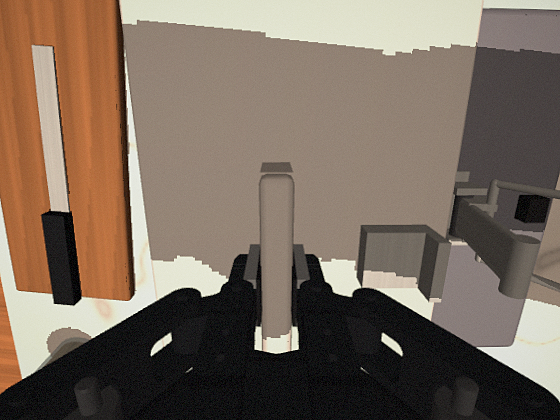

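View pics/s20c.png

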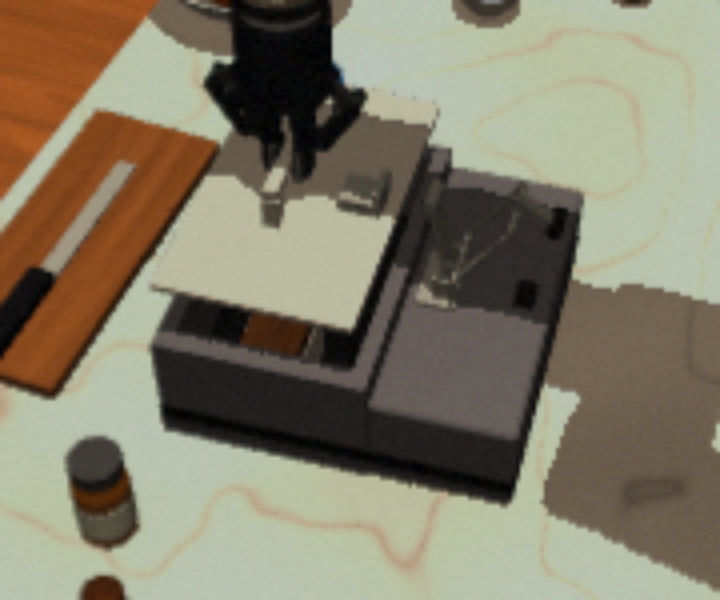

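View pics/t20c.png

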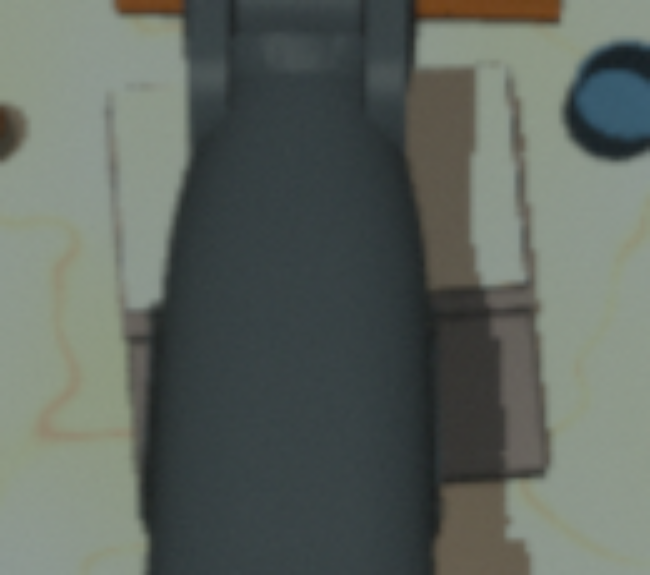

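Run:
```python
from h import *
a=np.radians(5.6);o=np.array([645.5,9.1]);B=np.array([[np.cos(a),np.sin(a)],[-np.sin(a),np.cos(a)]])
for cx,cy,n in [(128,310,'nearL'),(525,288,'nearR'),(108,95,'farL'),(505,65,'farR')]:
    w=ray('top',200+cx/5,140+cy/4.6,.1772)[:2]*1000
    print(n,w.round(1),(B@(w-o)).round(1))
P=world('top')*1000;z=P[...,2]
m=(z>170)&(z<184)
q=P[m][:,:2];b=(q-o)@B.T
k=(np.abs(b[:,0])<110)&(np.abs(b[:,1])<160);b=b[k]
# edges: per side percentile
print(len(b),'x',np.percentile(b[:,0],[1,2,98,99]).round(1),'y',np.percentile(b[:,1],[1,2,98,99]).round(1))
for lo in range(-80,90,20):
    s=b[(b[:,0]>lo)&(b[:,0]<lo+20)]
    if len(s)>20: print('x',lo,'ymin',s[:,1].min().round(1),'ymax',s[:,1].max().round(1))
for lo in list(range(-140,-50,20))+list(range(60,140,20)):
    s=b[(b[:,1]>lo)&(b[:,1]<lo+20)]
    if len(s)>20: print('y',lo,'xmin',s[:,0].min().round(1),'xmax',s[:,0].max().round(1))
P=world('side')*1000
plan([(657.4,10.3,117,185.6)])
```

```text
nearL [551.4 131.9] [-81.6 131.4]
nearR [ 572.6 -135. ] [ -86.7 -136.3]
farL [712.  150.7] [ 80.  134.4]
farR [ 739.7 -119.9] [  81.1 -137.6]
1451 x [-78.8 -76.8  82.5  83.8] y [-134.7 -133.7  133.9  135.2]
x -80 ymin -135.0 ymax 136.7
x -60 ymin -135.8 ymax 135.4
x -40 ymin -135.2 ymax 135.8
x -20 ymin -135.5 ymax 135.6
x 0 ymin -135.3 ymax 134.5
x 20 ymin -136.2 ymax 136.1
x 40 ymin -135.5 ymax 135.9
x 60 ymin -136.2 ymax 134.5
x 80 ymin -134.7 ymax 132.9
y -140 xmin -81.1 xmax 85.9
y -120 xmin -79.8 xmax 83.7
y -100 xmin -81.3 xmax 86.0
y -80 xmin -80.1 xmax 84.0
y 80 xmin -8.7 xmax 86.2
y 100 xmin -77.9 xmax 87.2
y 120 xmin -77.3 xmax 86.1
t 34.08 pos [657.6   9.3 165.8] yaw -174.6 F [-0.6 -0.4 -6.3] gap 12.8
(657.4, 10.3, 117, 185.6) row [0.0016, 0.0975, 0.0003, np.float64(-0.0022)] n>= 33.7
```

Request:
carry_out([
  [0,0.03,0.004,-0.004],
  [0,0.06,0.004,-0.004],
  [0,0.08,0.004,-0.004],
  [0,0.088,0.004,-0.004],
  [0,0.092,0.004,-0.004],
  [0,0.094,0.004,-0.004],
])

```text
t: 34.83
tcp_pos: [0.6559, 0.0094, 0.119]
tcp_rot: [-1.158, -1.287, 1.279]
ft_force: [-0.2, 0.0, -6.6]
finger_gap: 0.0131
```

Run:
```python
from h import *
cam('side','s21');cam('wrist','w21')
p=K('side')['p'];cv2.imwrite('pics/s21c.png',cv2.resize(p[160:290,190:340],None,fx=5,fy=4.5,interpolation=cv2.INTER_CUBIC))
plan([(657.4,10.3,111.6,185.8)])
```

```text
t 34.92 pos [655.8   9.3 119.1] yaw -174.24 F [-0.1  0.2 -5.8] gap 12.8
(657.4, 10.3, 111.6, 185.8) row [0.0015, 0.015, -0.0033, np.float64(-0.0004)] n>= 33.6
```

View pics/s21c.png

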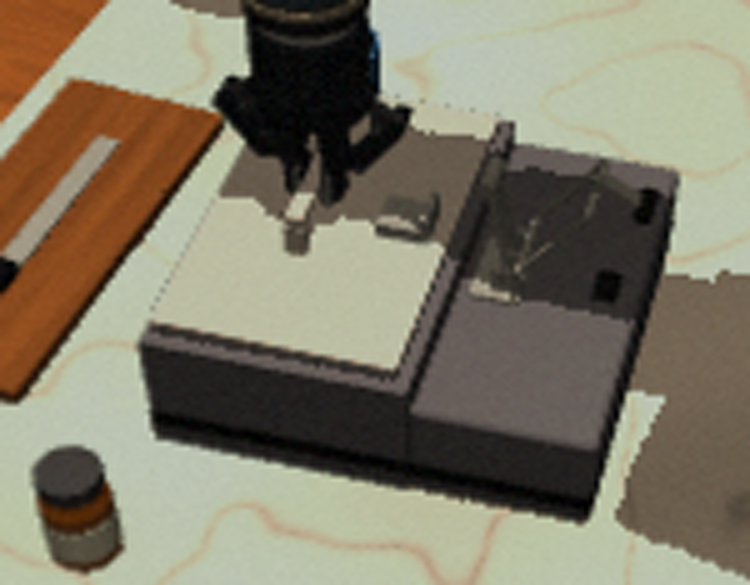

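The side view shows the lid squarely over the rim with the keeper towards the latch, and there is no contact force. Lowering on.

Request:
carry_out([
  [0,0.005,0,0],
  [0,0.009,0,0],
  [0,0.013,0,0],
  [0,0.015,0,0],
  [0,0.016,0,0],
  [0,0.016,0,0],
])

```text
t: 35.67
tcp_pos: [0.6561, 0.0094, 0.1117]
tcp_rot: [-1.159, -1.287, 1.278]
ft_force: [-0.2, 0.8, 1.7]
finger_gap: 0.0127
```

Run:
```python
from h import *
cam('side');cam('wrist','w22')
p=K('side')['p'];cv2.imwrite('pics/s22c.png',cv2.resize(p[160:290,190:340],None,fx=5,fy=4.5,interpolation=cv2.INTER_CUBIC))
plan([(657.4,10.3,111.6,185.8)])
P=world('side')*1000
a=np.radians(5.6);o=np.array([645.5,9.1]);B=np.array([[np.cos(a),np.sin(a)],[-np.sin(a),np.cos(a)]])
b=(P[...,:2]-o)@B.T
for bx,by in [(-70,120),(70,120),(40,60),(-60,80),(-20,110),(-70,-110),(0,100)]:
    m=(np.hypot(b[...,0]-bx,b[...,1]-by)<8)&(P[...,2]>105)&(P[...,2]<150);print(bx,by,m.sum(),np.median(P[m][:,2]) if m.sum() else None)
```

```text
t 35.77 pos [656.1   9.4 111.7] yaw -174.23 F [-1.2  1.   2.8] gap 12.9
(657.4, 10.3, 111.6, 185.8) row [0.0015, 0.0002, -0.0028, np.float64(-0.0004)] n>= 33.6
-70 120 14 122.52351246253451
70 120 15 122.62490600470987
40 60 12 121.20374023053216
-60 80 13 121.69467700792802
-20 110 15 122.76667047531743
-70 -110 12 122.84922987314029
0 100 17 121.75014056031786
```

View pics/s22c.png

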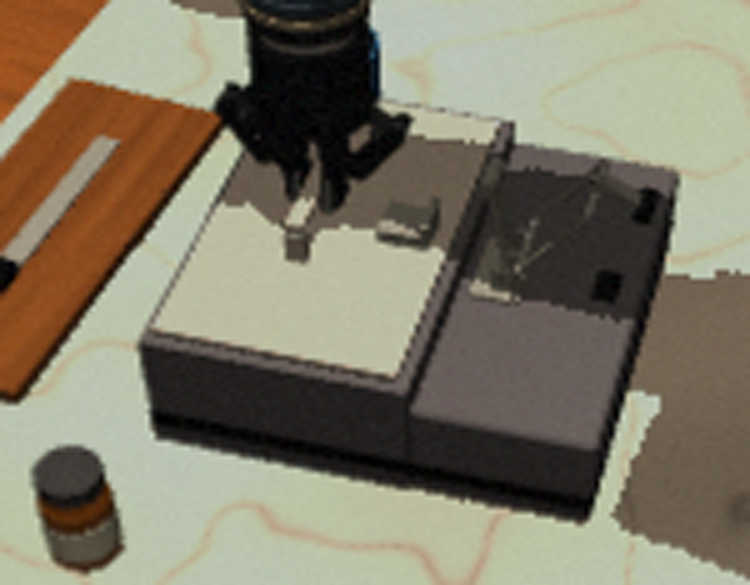

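Request:
carry_out([
  [0,0,0,0],
  [0,0,0,0],
  [0,0,0,0],
  [0,-0.06,0,0],
  [0,-0.18,0,0],
  [0,-0.3,0,0],
  [0,-0.3,0,0],
  [0,-0.3,0,0],
], gripper=0.6)

```text
t: 36.78
tcp_pos: [0.6557, 0.0087, 0.2613]
tcp_rot: [-1.159, -1.287, 1.278]
ft_force: [-0.2, -0.4, -0.1]
finger_gap: 0.0339
```

Run:
```python
from h import *
cam('side');cam('wrist','w23');cam('top')
p=K('side')['p'];cv2.imwrite('pics/s23c.png',cv2.resize(p[160:290,190:340],None,fx=5,fy=4.5,interpolation=cv2.INTER_CUBIC))
P=world('side')*1000;W=world('wrist')*1000
a=np.radians(5.6);o=np.array([645.5,9.1]);B=np.array([[np.cos(a),np.sin(a)],[-np.sin(a),np.cos(a)]])
for nm,Q in (('side',P),('wrist',W),('top',world('top')*1000)):
    b=(Q[...,:2]-o)@B.T
    m=(np.abs(b[...,1])<45)&(b[...,0]>-230)&(b[...,0]<-85)&(Q[...,2]>125)&(Q[...,2]<230)
    c=np.c_[np.argwhere(m)[:,::-1],b[m],Q[m][:,2]]
    print(nm,len(c));
    for r in c[::max(1,len(c)//40)]: print(r.round(0).astype(int).tolist(),end=' ')
    print()
plan([(657.4,10.3,111.6,185.8)])
```

```text
side 267
[288, 195, -107, -14, 198] [289, 196, -112, -8, 201] [288, 197, -110, -1, 203] [311, 197, -182, -19, 204] [308, 198, -172, -23, 194] [288, 199, -112, 5, 200] [309, 199, -178, -7, 205] [288, 200, -113, 9, 199] [309, 200, -179, -2, 206] [286, 201, -108, 16, 200] [305, 201, -162, -27, 173] [314, 201, -195, 1, 209] [290, 202, -117, -3, 179] [311, 202, -187, 5, 207] [317, 202, -204, -7, 199] [288, 203, -115, 18, 194] [309, 203, -181, 10, 205] [317, 203, -205, -3, 198] [288, 204, -114, 12, 184] [308, 204, -179, 15, 205] [317, 204, -206, 5, 203] [289, 205, -117, 10, 178] [308, 205, -180, 18, 204] [320, 205, -216, 3, 199] [300, 206, -146, -28, 144] [319, 206, -214, 6, 196] [297, 207, -136, -27, 137] [318, 207, -211, 11, 196] [291, 208, -122, -1, 154] [317, 208, -209, 13, 193] [291, 209, -122, 1, 152] [307, 209, -180, 29, 197] [291, 210, -122, 2, 147] [289, 211, -118, 11, 151] [295, 211, -133, -13, 131] [291, 212, -124, 8, 145] [297, 212, -140, -12, 129] [291, 213, -125, 12, 144] [301, 213, -162, 30, 174] [295, 214, -137, 3, 134] [295, 215, -138, 7, 133] [293, 216, -133, 14, 134] [29
[... 626 characters left out ...]
, 205, -177, -6, 199] [414, 207, -112, 6, 168] [521, 208, -178, -5, 206] [552, 209, -211, -2, 197] [516, 211, -177, -2, 202] [549, 212, -208, 0, 198] [516, 214, -177, 0, 204] [551, 215, -210, 3, 198] [524, 217, -180, 1, 208] [423, 219, -106, 6, 198] [535, 220, -184, 2, 213] [430, 222, -111, 8, 201] [533, 223, -183, 4, 213] [432, 225, -114, 11, 198] [424, 227, -107, 12, 201] [453, 229, -153, 28, 165] [467, 232, -161, 27, 174] [487, 235, -170, 25, 186] [507, 238, -176, 21, 201] [493, 242, -171, 28, 194] [510, 247, -178, 28, 204] 
top 0

t 36.92 pos [655.    8.7 260. ] yaw -174.23 F [ 0.7  0.2 -0.5] gap 34.4
(657.4, 10.3, 111.6, 185.8) row [0.0013, 0.2967, -0.0051, np.float64(-0.0004)] n>= 33.6
```

View pics/w23.png

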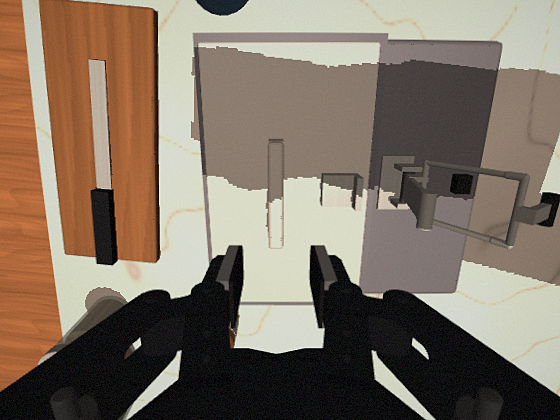

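View pics/s23c.png

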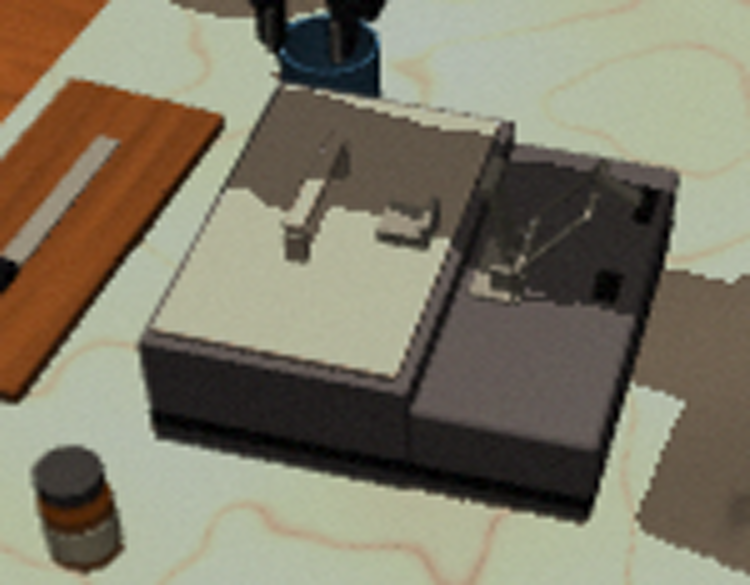

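The lid sits flat with the keeper on the latch side. The lever is up with its tip at wrist pixel (425,210), and the loop leans back with its bar at (520,210) and grip at (548,210). Next I shut the fingers and go behind the grip.

```bash
cat >> h.py <<'E'
BO=np.array([645.5,9.1]);BA=np.radians(5.6)
def bx(x,y=0): return BO[0]+x*np.cos(BA)-y*np.sin(BA),BO[1]+x*np.sin(BA)+y*np.cos(BA)
def planb(wps):
    plan([(*[round(float(k),1) for k in bx(w[0],w[1])],w[2],w[3]) for w in wps])
    t,_=tool();d=t[:2]*1000-BO;print('box xy',round(d[0]*np.cos(BA)+d[1]*np.sin(BA),1),round(-d[0]*np.sin(BA)+d[1]*np.cos(BA),1))
E
python3 -c "
from h import *
planb([(-245,0,262,95.6),(-245,0,165,95.6)])"
```

```text
t 36.92 pos [655.    8.7 260. ] yaw -174.23 F [ 0.7  0.2 -0.5] gap 34.4
(401.7, -14.8, 262, 95.6) row [0.0041, -0.0041, 0.5088, np.float64(1.0018)] n>= 25.2
(401.7, -14.8, 165, 95.6) row [0.0032, 0.1899, 0.5088, np.float64(1.0018)] n>= 1.6
box xy 9.4 -1.3
```

Request:
carry_out([
  [0,-0.004,0.06,0.12],
  [0,-0.004,0.13,0.24],
  [0,-0.004,0.2,0.36],
  [0.002,-0.004,0.27,0.48],
  [0.004,-0.004,0.34,0.6],
  [0.004,-0.004,0.41,0.72],
  [0.004,-0.004,0.48,0.84],
  [0.004,-0.004,0.509,0.96],
], gripper=1)

```text
t: 37.92
tcp_pos: [0.3993, -0.015, 0.2612]
tcp_rot: [-1.562, -0.128, 0.131]
ft_force: [1.0, -0.1, -0.4]
finger_gap: 0.0002
```

Request:
carry_out([
  [0,0,0,0],
  [0,0,0,0],
])

```text
t: 38.17
tcp_pos: [0.3995, -0.0149, 0.2608]
tcp_rot: [-1.562, -0.131, 0.134]
ft_force: [0.4, 0.4, -0.1]
finger_gap: -0.0001
```

```bash
python3 -c "
from h import *
planb([(-245,0,262,95.6),(-245,0,163,95.6),(-190,0,163,95.6)])
cam('wrist','w24')"
```

```text
t 38.17 pos [399.5 -14.9 260.8] yaw 99.69 F [ 0.4  0.4 -0.1] gap -0.1
(401.7, -14.8, 262, 95.6) row [0.0043, -0.0025, -0.0005, np.float64(0.0454)] n>= 0.4
(401.7, -14.8, 163, 95.6) row [0.0047, 0.1955, -0.0015, np.float64(0.0454)] n>= 1.6
(456.4, -9.4, 163, 95.6) row [0.1143, 0.1953, -0.0092, np.float64(0.0454)] n>= 0.9
box xy -247.2 0.1
```

View pics/w24.png

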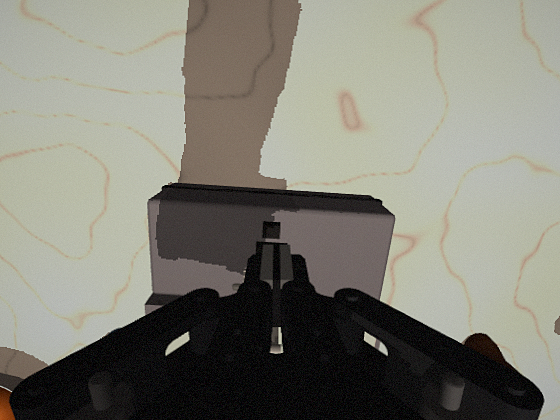

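Request:
carry_out([
  [0.004,0.06,-0.001,0.045],
  [0.004,0.13,-0.001,0.045],
  [0.004,0.18,-0.001,0.045],
  [0.004,0.195,-0.001,0.045],
  [0.004,0.195,-0.001,0.045],
])

```text
t: 38.85
tcp_pos: [0.4018, -0.0146, 0.1633]
tcp_rot: [-1.564, -0.075, 0.08]
ft_force: [-0.1, -0.0, -0.3]
finger_gap: 0.0
```

```bash
cat > sidec.py <<'E'
from h import *
import sys
cam('side')
p=K('side')['p'];cv2.imwrite('pics/'+sys.argv[1]+'.png',cv2.resize(p[150:280,220:370],None,fx=5,fy=4.5,interpolation=cv2.INTER_CUBIC))
Q=world('side')*1000
d=Q[...,:2]-BO;b=np.stack([d[...,0]*np.cos(BA)+d[...,1]*np.sin(BA),-d[...,0]*np.sin(BA)+d[...,1]*np.cos(BA)],-1)
print('px of box pts: lever pivot',[proj('side',[*(np.array(bx(-125))/1000),.114])])
E
python3 sidec.py s25; python3 -c "
from h import *
planb([(-225,0,163,95.6),(-190,0,163,95.6),(-165,0,163,95.6),(-155,0,163,95.6)])"
```

```text
px of box pts: lever pivot [(np.float64(291.5595817369508), np.float64(216.60039599413867))]
t 38.9 pos [402.2 -14.6 163.8] yaw 95.65 F [ 0.5 -0.4 -0.7] gap -0.2
(421.6, -12.9, 163, 95.6) row [0.039, 0.0016, -0.0005, np.float64(0.0006)] n>= 0.3
(456.4, -9.4, 163, 95.6) row [0.1089, 0.0015, -0.0004, np.float64(0.0006)] n>= 0.6
(481.3, -7.0, 163, 95.6) row [0.159, 0.0014, -0.0005, np.float64(0.0006)] n>= 0.4
(491.2, -6.0, 163, 95.6) row [0.1789, 0.0014, -0.0004, np.float64(0.0006)] n>= 0.2
box xy -244.5 0.2
```

View pics/s25.png

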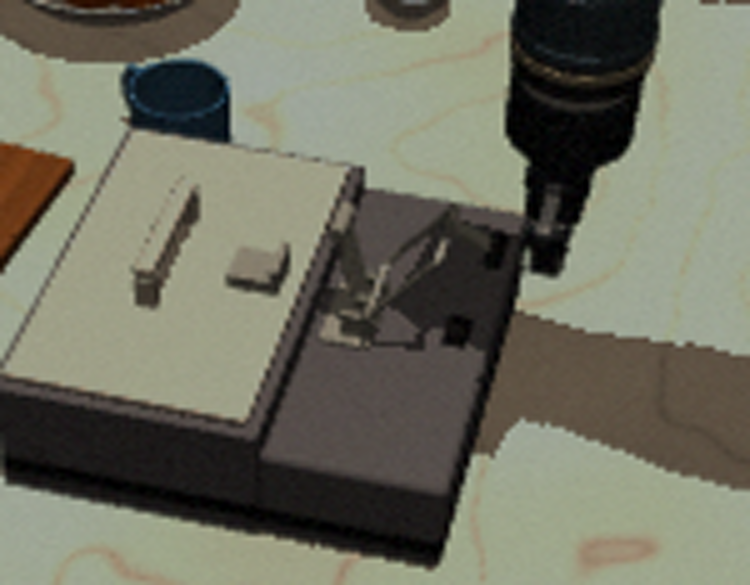

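Request:
carry_out([
  [0.03,0.001,0,0],
  [0.05,0.001,0,0],
  [0.07,0.001,0,0],
  [0.09,0.001,0,0],
  [0.11,0.001,0,0],
  [0.125,0.001,0,0],
  [0.135,0.001,0,0],
  [0.135,0.001,0,0],
])

```text
t: 39.9
tcp_pos: [0.4695, -0.0079, 0.1631]
tcp_rot: [-1.565, -0.076, 0.079]
ft_force: [-0.2, 0.2, -0.1]
finger_gap: -0.0001
```

```bash
python3 sidec.py s26; python3 -c "
from h import *
planb([(-165,0,163,95.6),(-155,0,163,95.6)])"
```

```text
px of box pts: lever pivot [(np.float64(291.5595817369508), np.float64(216.60039599413867))]
t 39.95 pos [469.2  -7.9 163.1] yaw 95.66 F [-1.3 -0.8 -0.3] gap 0.1
(481.3, -7.0, 163, 95.6) row [0.0242, 0.0002, -0.0005, np.float64(0.0006)] n>= 0.2
(491.2, -6.0, 163, 95.6) row [0.0441, 0.0001, -0.0005, np.float64(0.0006)] n>= 0.2
box xy -177.1 0.3
```

View pics/s26.png

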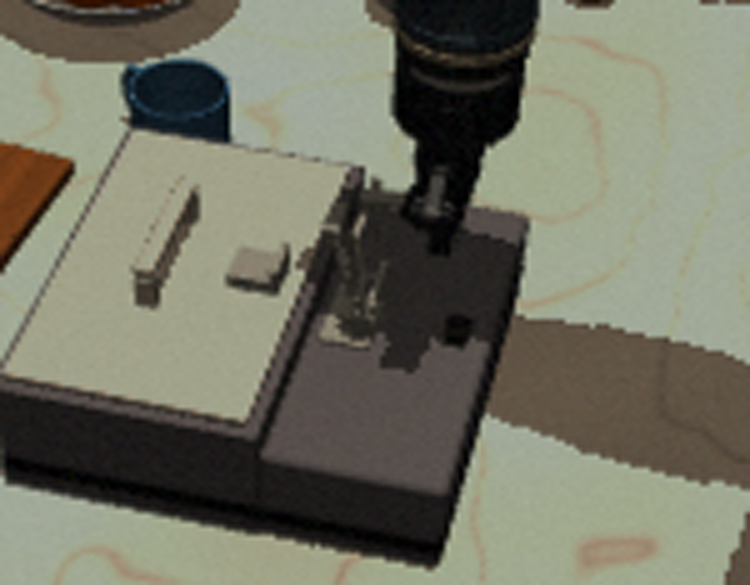

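Request:
carry_out([
  [0.01,0,0,0],
  [0.02,0,0,0],
  [0.03,0,0,0],
  [0.036,0,0,0],
  [0.042,0,0,0],
  [0.042,0,0,0],
  [0.042,0,0,0],
])

```text
t: 40.83
tcp_pos: [0.49, -0.0059, 0.1631]
tcp_rot: [-1.565, -0.076, 0.079]
ft_force: [-0.7, 0.3, -0.0]
finger_gap: 0.0
```

```bash
python3 sidec.py s27; python3 -c "
from h import *
planb([(-165,0,163,95.6),(-155,0,163,95.6)])"
```

```text
px of box pts: lever pivot [(np.float64(291.5595817369508), np.float64(216.60039599413867))]
t 40.88 pos [490.   -5.9 163.1] yaw 95.66 F [-0.6 -0.3 -0.9] gap -0.0
(481.3, -7.0, 163, 95.6) row [-0.0175, 0.0002, -0.0005, np.float64(0.0006)] n>= 0.1
(491.2, -6.0, 163, 95.6) row [0.0024, 0.0001, -0.0005, np.float64(0.0006)] n>= 0.2
box xy -156.2 0.3
```

View pics/s27.png

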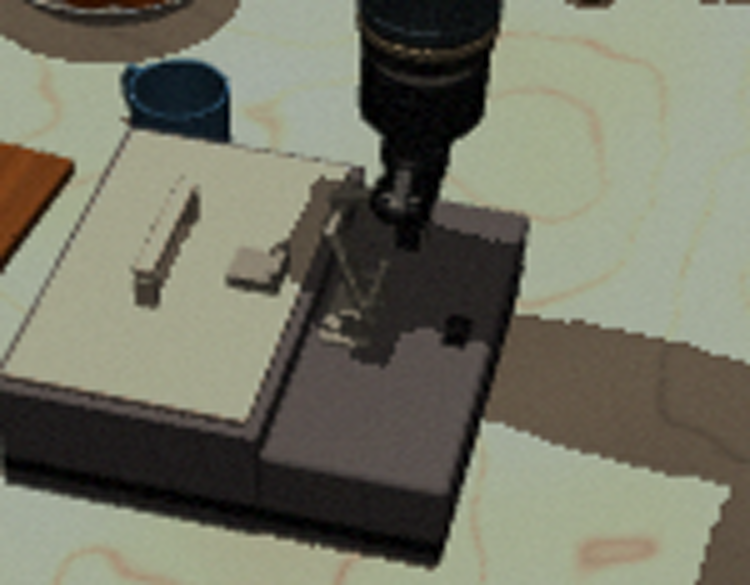

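Request:
carry_out([
  [0,-0.02,0,0],
  [0,-0.038,0,0],
  [0.02,-0.038,0,0],
  [0.04,-0.038,0,0],
  [0.06,-0.038,0,0],
  [0.06,-0.038,0,0],
  [0.06,-0.038,0,0],
  [0.06,-0.038,0,0],
])

```text
t: 41.88
tcp_pos: [0.5196, -0.003, 0.182]
tcp_rot: [-1.565, -0.075, 0.079]
ft_force: [-0.2, -0.6, -0.5]
finger_gap: 0.0001
```

```bash
python3 sidec.py s28; python3 -c "
from h import *
planb([(-165,0,163,95.6),(-155,0,163,95.6)])"
```

```text
px of box pts: lever pivot [(np.float64(291.5595817369508), np.float64(216.60039599413867))]
t 41.92 pos [519.6  -3.  182.1] yaw 95.65 F [ 0.3  0.3 -0. ] gap -0.1
(481.3, -7.0, 163, 95.6) row [-0.077, 0.0383, -0.0006, np.float64(0.0006)] n>= 0.7
(491.2, -6.0, 163, 95.6) row [-0.0571, 0.0383, -0.0005, np.float64(0.0006)] n>= 0.2
box xy -126.4 0.2
```

View pics/s28.png

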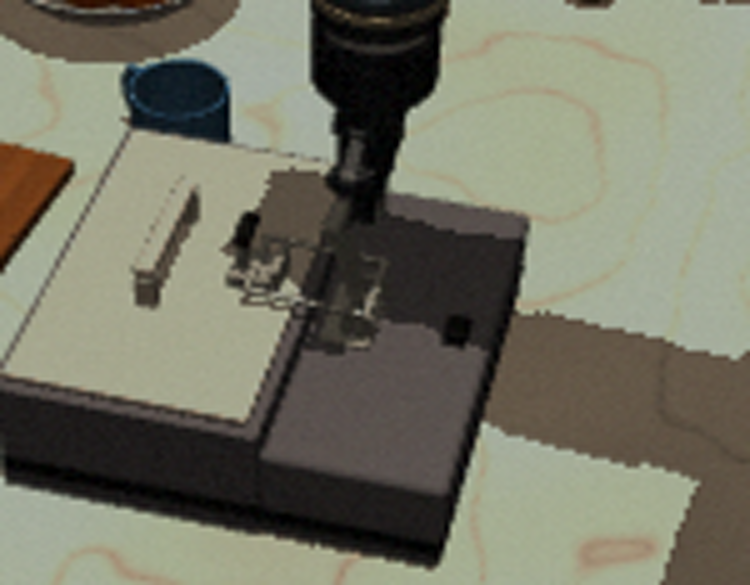

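The loop has fallen forward onto the keeper, with its grip standing up at (245,232). I'll lift and inspect.

Request:
carry_out([
  [0,-0.06,0,0],
  [0,-0.15,0,0],
  [0.05,-0.2,0,0],
  [0.17,-0.2,0,0],
  [0.29,-0.2,0,0],
  [0.34,-0.2,0,0],
  [0.34,-0.2,0,0],
  [0.34,-0.2,0,0],
])

```text
t: 42.92
tcp_pos: [0.6884, 0.0132, 0.2817]
tcp_rot: [-1.565, -0.075, 0.08]
ft_force: [-0.4, -0.4, -0.5]
finger_gap: -0.0001
```

```bash
python3 sidec.py s29; python3 -c "
from h import *
cam('wrist','w29')
planb([(-85,0,262,95.6)])
Q=world('wrist')*1000
d=Q[...,:2]-BO;b=np.stack([d[...,0]*np.cos(BA)+d[...,1]*np.sin(BA),-d[...,0]*np.sin(BA)+d[...,1]*np.cos(BA)],-1)
m=(abs(b[...,1])<45)&(b[...,0]<-25)&(b[...,0]>-160)&(Q[...,2]>126)&(Q[...,2]<215)
c=np.c_[np.argwhere(m)[:,::-1],b[m],Q[m][:,2]]
for lo in range(-160,-25,5):
    for ya,yb in((-36,-20),(-15,15),(20,36)):
        s=c[(c[:,2]>=lo)&(c[:,2]<lo+5)&(c[:,3]>ya)&(c[:,3]<yb)]
        if len(s)>3: print(lo,(ya,yb),'z',s[:,4].min().round(),s[:,4].max().round(),len(s),end=' | ')
    print()
"
```

```text
px of box pts: lever pivot [(np.float64(291.5595817369508), np.float64(216.60039599413867))]
t 43.02 pos [688.1  13.1 282.6] yaw 95.65 F [0.2 0.4 0.4] gap 0.0
(560.9, 0.8, 262, 95.6) row [-0.2556, 0.0416, 0.0003, np.float64(0.0006)] n>= 2.1
box xy 42.8 -0.1






-130 (-36, -20) z 132.0 135.0 29 | -130 (20, 36) z 133.0 135.0 28 | 
-125 (-36, -20) z 132.0 136.0 30 | -125 (20, 36) z 132.0 135.0 30 | 
-120 (-36, -20) z 133.0 136.0 31 | -120 (20, 36) z 132.0 136.0 30 | 
-115 (-36, -20) z 133.0 137.0 31 | -115 (20, 36) z 132.0 136.0 35 | 
-110 (-36, -20) z 133.0 137.0 35 | -110 (-15, 15) z 197.0 201.0 231 | -110 (20, 36) z 133.0 137.0 37 | 
-105 (-36, -20) z 134.0 137.0 36 | -105 (-15, 15) z 196.0 201.0 355 | -105 (20, 36) z 134.0 137.0 34 | 
-100 (-36, -20) z 133.0 138.0 33 | -100 (-15, 15) z 192.0 200.0 146 | -100 (20, 36) z 133.0 138.0 34 | 
-95 (-36, -20) z 133.0 138.0 32 | -95 (20, 36) z 134.0 139.0 32 | 
-90 (-36, -20) z 135.0 138.0 29 | -90 (20, 36) z 134.0 139.0 29 | 
-85 (-36, -20) z 135.0 139.0 28 | -85 (20, 36) z 135.0 139.0 28 | 
-80 (-36, -20) z 134.0 139.0 28 | -80 (20, 36) z 135.0 139.0 26 | 
-75 (-36, -20) z 136.0 140.0 30 | -75 (-15, 15) z 145.0 148.0 50 | -75 (20, 36) z 136.0 139.0 30 | 
-70 (-36, -20) z 134.0 141.0 33 | -70 (-15, 15) z 132.0 149.0 244 | -70 (20, 36) z 136.0 140.0 29 | 
-65 (-36, -20) z 137.0 141.0 33 | -65 (-15, 15) z 132.0 136.0 184 | -65 (20, 36) z 136.0 141.0 33 | 
-60 (-36, -20) z 137.0 140.0 41 | -60 (-15, 15) z 131.0 141.0 157 | -60 (20, 36) z 136.0 140.0 46 | 
-55 (-36, -20) z 136.0 141.0 53 | -55 (-15, 15) z 139.0 173.0 82 | -55 (20, 36) z 138.0 141.0 53 | 
-50 (-15, 15) z 172.0 177.0 193 | 
-45 (-15, 15) z 131.0 177.0 190 | 
-40 (-15, 15) z 126.0 173.0 214 |
```

View pics/s29.png

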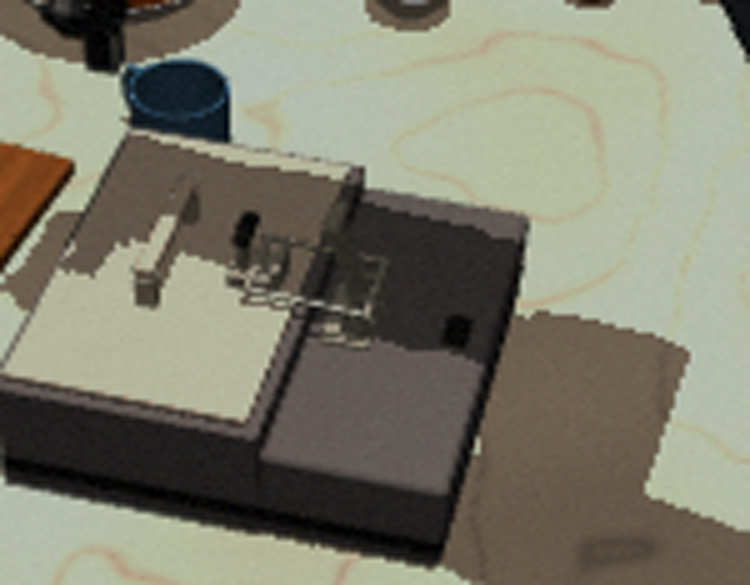

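View pics/w29.png

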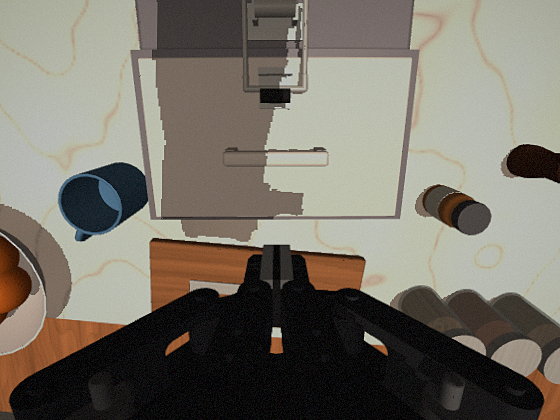

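The bar lies behind the keeper at about box x -55, z 139 (keeper at about -70). The lever is still up with its tip at (-105, 199). Now the lever.

```bash
python3 -c "
from h import *
planb([(-76,0,282,95.6),(-76,0,160,95.6)])"
```

```text
t 43.02 pos [688.1  13.1 282.6] yaw 95.65 F [0.2 0.4 0.4] gap 0.0
(569.9, 1.7, 282, 95.6) row [-0.2376, 0.0015, 0.0005, np.float64(0.0006)] n>= 1.9
(569.9, 1.7, 160, 95.6) row [-0.2372, 0.2455, -0.0007, np.float64(0.0006)] n>= 2.0
box xy 42.8 -0.1
```

Request:
carry_out([
  [-0.12,0,0,0],
  [-0.237,0,0,0],
  [-0.237,0,0,0],
  [-0.237,0.06,0,0],
  [-0.237,0.14,0,0],
  [-0.237,0.21,0,0],
  [-0.237,0.245,0,0],
  [-0.237,0.245,0,0],
])

```text
t: 44.02
tcp_pos: [0.5694, 0.002, 0.1598]
tcp_rot: [-1.565, -0.075, 0.08]
ft_force: [0.0, 0.2, 1.2]
finger_gap: 0.0001
```

```bash
python3 sidec.py s30; python3 -c "
from h import *
w=[]
for th in (95,85,75,65,55,45,35,25,15,8,3,0):
    t=np.radians(th);r=70
    w.append((round(-125-r*np.cos(t)+3*np.sin(t)+11,1),0,round(114+r*np.sin(t)+3*np.cos(t)-23,1),95.6))
planb(w)"
```

```text
px of box pts: lever pivot [(np.float64(291.5595817369508), np.float64(216.60039599413867))]
t 44.08 pos [570.1   2.  160.9] yaw 95.64 F [-0.6 -0.1  0.6] gap 0.1
(541.1, -1.1, np.float64(160.5), 95.6) row [-0.0584, 0.0009, -0.0005, np.float64(0.0005)] n>= 0.5
(529.0, -2.3, np.float64(161.0), 95.6) row [-0.0827, -0.0001, -0.0005, np.float64(0.0005)] n>= 0.2
(516.9, -3.5, np.float64(159.4), 95.6) row [-0.107, 0.0031, -0.0005, np.float64(0.0005)] n>= 0.2
(505.3, -4.6, np.float64(155.7), 95.6) row [-0.1303, 0.0105, -0.0005, np.float64(0.0005)] n>= 0.2
(494.5, -5.7, np.float64(150.1), 95.6) row [-0.152, 0.0218, -0.0006, np.float64(0.0005)] n>= 0.2
(484.9, -6.6, np.float64(142.6), 95.6) row [-0.1713, 0.0368, -0.0006, np.float64(0.0005)] n>= 0.2
(476.7, -7.5, np.float64(133.6), 95.6) row [-0.1878, 0.0548, -0.0008, np.float64(0.0005)] n>= 0.2
(470.1, -8.1, np.float64(123.3), 95.6) row [-0.201, 0.0754, -0.0008, np.float64(0.0005)] n>= 0.2
(465.6, -8.5, np.float64(112.0), 95.6) row [-0.21, 0.098, -0.0008, np.float64(0.0005)] n>= 0.2
(463.5, -8.7, np.float64(103.7), 95.6) row [-0.2142, 0.1146, -0.0009, np.float64(0.0005)] n>= 0.1
(462.7, -8.8, np.float64(97.7), 95.6) row [-0.2158, 0.1266, -0.001, np.float64(0.0005)] n>= 0.1
(462.4, -8.9, np.float64(94.0), 95.6) row [-0.2164, 0.134, -0.0012, np.float64(0.0005)] n>= 0.1
box xy -75.7 0.3
```

View pics/s30.png

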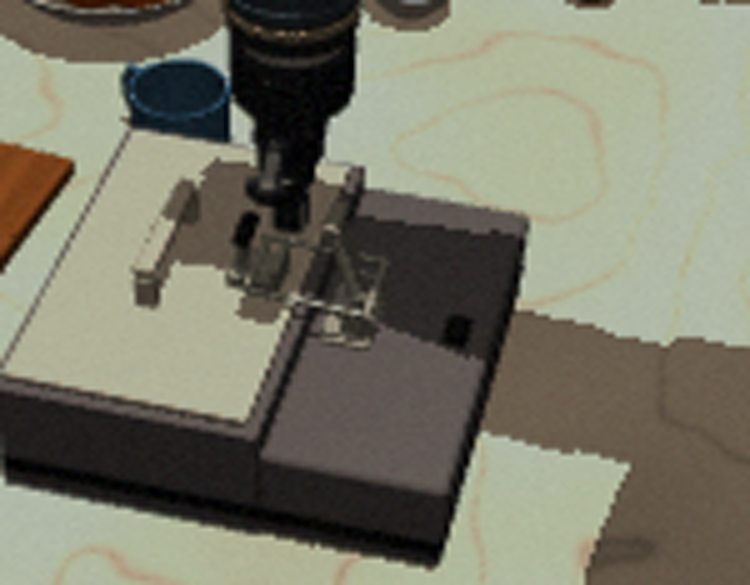

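Request:
carry_out([
  [-0.03,0.001,0,0],
  [-0.058,0.001,0,0],
  [-0.083,0,0,0],
  [-0.107,0.003,0,0],
  [-0.13,0.01,0,0],
  [-0.152,0.022,0,0],
  [-0.152,0.022,0,0],
])

```text
t: 44.95
tcp_pos: [0.4932, -0.0055, 0.1494]
tcp_rot: [-1.565, -0.075, 0.079]
ft_force: [0.9, -0.1, 1.2]
finger_gap: 0.0003
```

```bash
python3 sidec.py s31; python3 -c "
from h import *
w=[]
for th in (45,35,25,15,8,3,0,-2):
    t=np.radians(th);r=70
    w.append((round(-125-r*np.cos(t)+3*np.sin(t)+11,1),0,round(114+r*np.sin(t)+3*np.cos(t)-23,1),95.6))
planb(w)"
```

```text
px of box pts: lever pivot [(np.float64(291.5595817369508), np.float64(216.60039599413867))]
t 45.0 pos [494.   -5.4 149.7] yaw 95.64 F [ 0.1  0.2 -0.4] gap -0.2
(484.9, -6.6, np.float64(142.6), 95.6) row [-0.0182, 0.0142, -0.0006, np.float64(0.0004)] n>= 0.2
(476.7, -7.5, np.float64(133.6), 95.6) row [-0.0347, 0.0322, -0.0009, np.float64(0.0004)] n>= 0.2
(470.1, -8.1, np.float64(123.3), 95.6) row [-0.0479, 0.0529, -0.0009, np.float64(0.0004)] n>= 0.2
(465.6, -8.5, np.float64(112.0), 95.6) row [-0.0569, 0.0755, -0.0009, np.float64(0.0004)] n>= 0.2
(463.5, -8.7, np.float64(103.7), 95.6) row [-0.0611, 0.0921, -0.001, np.float64(0.0004)] n>= 0.1
(462.7, -8.8, np.float64(97.7), 95.6) row [-0.0627, 0.1041, -0.0011, np.float64(0.0004)] n>= 0.1
(462.4, -8.9, np.float64(94.0), 95.6) row [-0.0633, 0.1115, -0.0012, np.float64(0.0004)] n>= 0.1
(462.3, -8.9, np.float64(91.6), 95.6) row [-0.0635, 0.1163, -0.0012, np.float64(0.0004)] n>= 0.0
box xy -152.2 0.3
```

View pics/s31.png

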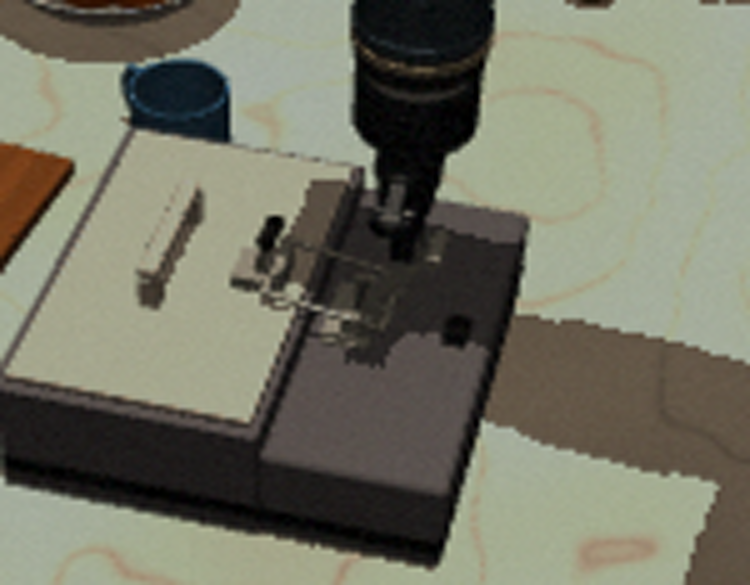

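```bash
python3 -c "
from h import *
p=K('side')['p'];cv2.imwrite('pics/s31z.png',cv2.resize(p[190:230,255:315],None,fx=12,fy=12,interpolation=cv2.INTER_CUBIC))
for nm,x,y,z in (('keeper top',-67,0,148),('keeper l',-67,16,148),('keeper r',-67,-16,148),('bar l hooked',-61,28,138),('bar r',-61,-28,138),('bar l over',-73,28,138),('grip',-51,0,170)):
    u,v=proj('side',[*(np.array(bx(x,y))/1000),z/1000]);print(nm,round(u,1),round(v,1),'zoom',round((u-255)*12),round((v-190)*12))
"
```

```text
keeper top 275.0 206.3 zoom 241 195
keeper l 273.7 209.6 zoom 225 236
keeper r 276.3 203.0 zoom 256 156
bar l hooked 271.0 213.9 zoom 192 287
bar r 275.6 202.3 zoom 247 147
bar l over 274.5 214.6 zoom 234 295
grip 270.4 200.7 zoom 185 129
```

View pics/s31z.png

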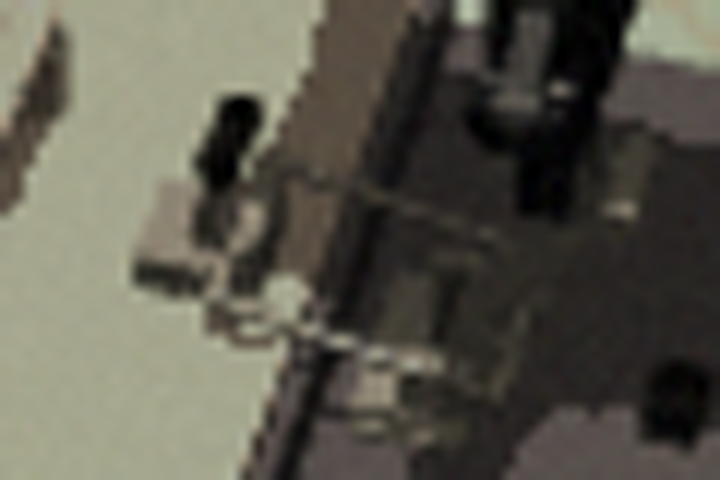

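The bar end at zoom pixel (215,315) fits the hooked position behind the keeper. Snapping the lever down.

Request:
carry_out([
  [-0.018,0.014,0,0],
  [-0.035,0.032,0,0],
  [-0.048,0.053,0,0],
  [-0.057,0.075,0,0],
  [-0.061,0.092,0,0],
  [-0.063,0.104,0,0],
  [-0.063,0.112,0,0],
  [-0.063,0.112,0,0],
])

```text
t: 46.0
tcp_pos: [0.4623, -0.0083, 0.0948]
tcp_rot: [-1.565, -0.076, 0.078]
ft_force: [-7.5, -0.4, 16.6]
finger_gap: 0.0003
```

```bash
python3 sidec.py s32; python3 -c "
from h import *
planb([(-184,0,92,95.6)])"
```

```text
px of box pts: lever pivot [(np.float64(291.5595817369508), np.float64(216.60039599413867))]
t 46.05 pos [462.4  -8.3  94.8] yaw 95.64 F [-6.8 -0.2 15.7] gap -0.1
(462.4, -8.9, 92, 95.6) row [-0.0001, 0.0055, -0.0013, np.float64(0.0004)] n>= 0.0
box xy -183.9 0.6
```

View pics/s32.png

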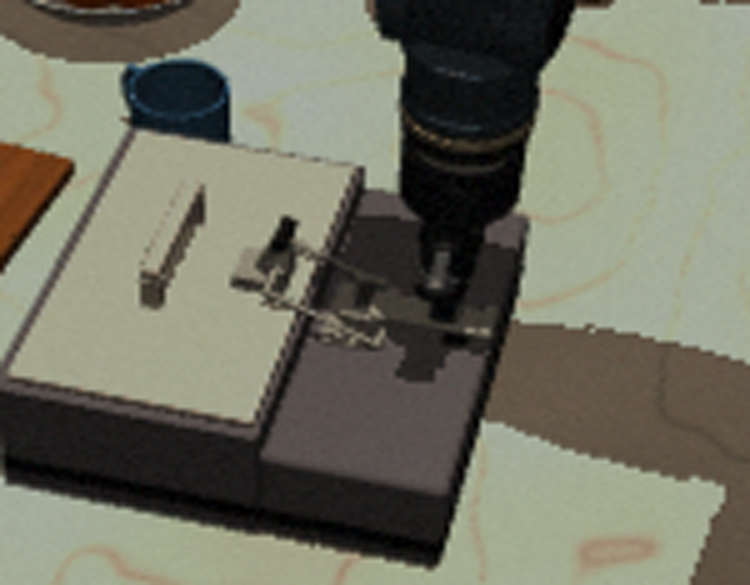

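Request:
carry_out([
  [0,0.004,0,0],
  [0,0.004,0,0],
  [0,-0.06,0,0],
  [0,-0.16,0,0],
  [-0.08,-0.3,0,0],
  [-0.2,-0.4,0,0],
  [-0.3,-0.4,0,0],
  [-0.3,-0.4,0,0],
])

```text
t: 47.05
tcp_pos: [0.3116, -0.0241, 0.2966]
tcp_rot: [-1.565, -0.078, 0.076]
ft_force: [-1.0, -0.6, -0.2]
finger_gap: -0.0
```

```bash
python3 sidec.py s33; python3 -c "
from h import *
from lid import *
cam('top','t33')
Q=world('side')*1000;T=world('top')*1000
for nm,Q in(('side',Q),('top',T)):
    d=Q[...,:2]-BO;b=np.stack([d[...,0]*np.cos(BA)+d[...,1]*np.sin(BA),-d[...,0]*np.sin(BA)+d[...,1]*np.cos(BA)],-1)
    m=(abs(b[...,1])<12)&(b[...,0]>-212)&(b[...,0]<-130)
    for lo in range(-212,-130,12):
        mm=m&(b[...,0]>=lo)&(b[...,0]<lo+12)&(Q[...,2]>100)
        if mm.sum(): print(nm,lo,'z',np.median(Q[mm][:,2]).round(1),Q[mm][:,2].max().round(1),mm.sum())
    for x,y in [(-70,120),(70,120),(70,-120),(-70,-120)]:
        k=(np.hypot(b[...,0]-x,b[...,1]-y)<8)&(Q[...,2]>100)&(Q[...,2]<150);print(nm,'lid',x,y,np.median(Q[k][:,2]).round(1) if k.sum() else None)
planb([(0,0,0,0)])
from m import *
cv2.imwrite('pics/t33c.png',cv2.resize(p[140:265,200:330],None,fx=5,fy=4.6,interpolation=cv2.INTER_CUBIC))
"
```

```text
px of box pts: lever pivot [(np.float64(291.5595817369508), np.float64(216.60039599413867))]
side -212 z 117.5 120.2 21
side -200 z 116.1 119.8 26
side -188 z 117.1 120.2 21
side -176 z 116.2 121.1 18
side -164 z 116.8 118.6 21
side -152 z 116.5 121.5 18
side -140 z 118.6 120.6 16
side lid -70 120 121.4
side lid 70 120 123.0
side lid 70 -120 121.2
side lid -70 -120 122.2
top -212 z 120.6 136.0 21
top -200 z 118.8 131.1 24
top -188 z 119.8 127.5 25
top -176 z 118.3 125.6 25
top -164 z 120.0 126.1 23
top -152 z 118.9 123.7 21
top -140 z 117.7 128.6 21
top lid -70 120 125.1
top lid 70 120 124.1
top lid 70 -120 123.0
top lid -70 -120 122.9
t 47.15 pos [313.1 -24.1 295.8] yaw 95.61 F [ 0.2  0.2 -0.6] gap -0.2
(645.5, 9.1, 0, 0) row [0.6673, 0.5925, -0.0016, np.float64(1.0623)] n>= 8.9
box xy -334.1 -0.6
```

View pics/s33.png

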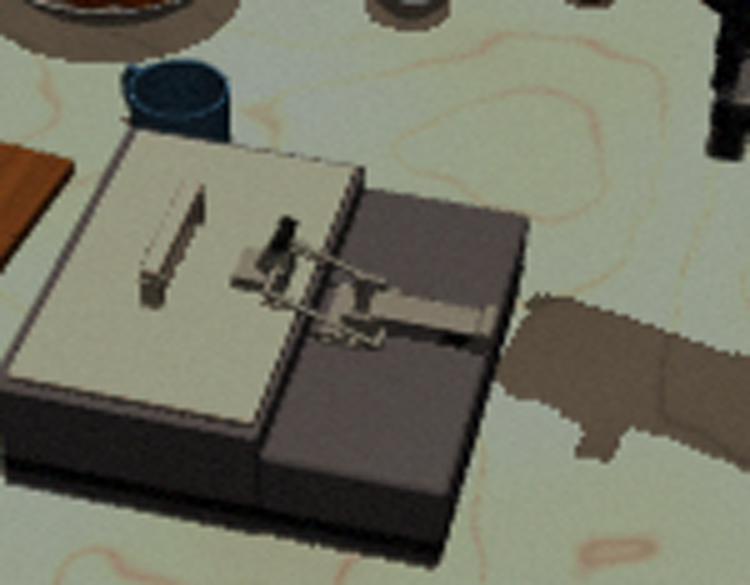

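View pics/t33.png

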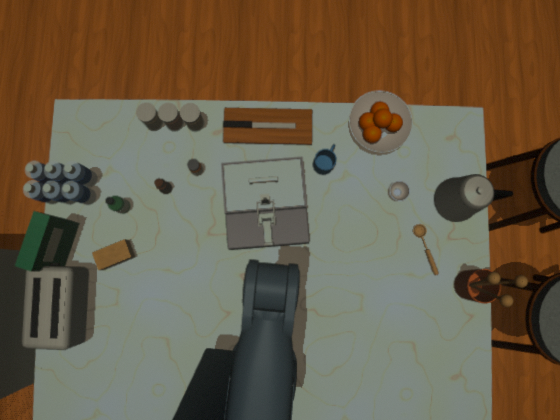

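```bash
python3 -c "
from h import *
p=K('side')['p'];cv2.imwrite('pics/s34z.png',cv2.resize(p[185:235,255:320],None,fx=11,fy=11,interpolation=cv2.INTER_CUBIC))
for nm,x,y,z in (('keeper l',-69,16,148),('keeper r',-69,-16,148),('bar l hooked',-63,28,138),('bar r hooked',-63,-28,138),('bar l unhooked',-75,28,127),('bar r unh',-75,-28,127),('grip hooked',-63+9.1-13.3,0,138+4.1+29.1)):
    u,v=proj('side',[*(np.array(bx(x,y))/1000),z/1000]);print(nm,round(u,1),round(v,1),'zoom',round((u-255)*11),round((v-185)*11))
Q=world('side')*1000
d=Q[...,:2]-BO;b=np.stack([d[...,0]*np.cos(BA)+d[...,1]*np.sin(BA),-d[...,0]*np.sin(BA)+d[...,1]*np.cos(BA)],-1)
m=(b[...,1]>20)&(b[...,1]<36)&(b[...,0]>-140)&(b[...,0]<-40)&(Q[...,2]>127)
print(np.c_[np.argwhere(m)[:,::-1],b[m],Q[m][:,2]].round(0).astype(int).tolist())
m=(p.max(-1)<40)&(b[...,0]>-90)&(b[...,0]<-30)&(abs(b[...,1])<20)&(Q[...,2]>145)
print('grip',np.median(b[m],0),np.median(Q[m][:,2]),m.sum())
"
```

```text
keeper l 274.3 209.8 zoom 213 272
keeper r 276.9 203.1 zoom 241 199
bar l hooked 271.6 214.0 zoom 183 319
bar r hooked 276.1 202.4 zoom 232 191
bar l unhooked 275.1 217.0 zoom 221 352
bar r unh 279.5 205.3 zoom 269 224
grip hooked 275.1 201.4 zoom 221 181
[[274, 212, -69, 21, 142], [269, 213, -52, 20, 131], [273, 213, -67, 26, 142], [274, 213, -70, 24, 141], [269, 214, -52, 21, 127], [272, 214, -65, 30, 141], [273, 214, -68, 30, 142], [272, 215, -65, 32, 138], [273, 215, -69, 32, 139], [274, 215, -72, 31, 139], [275, 215, -75, 30, 139], [274, 216, -72, 31, 134], [275, 216, -76, 33, 138], [276, 216, -79, 31, 136], [277, 216, -81, 28, 133], [276, 217, -78, 28, 128], [277, 217, -83, 32, 133], [278, 217, -85, 27, 128], [279, 217, -89, 29, 133], [278, 218, -86, 33, 131], [279, 218, -90, 32, 130], [280, 218, -92, 29, 128], [280, 219, -94, 34, 129]]
grip [-73.29551561   6.30017289] 174.21012850810123 25
```

View pics/s34z.png

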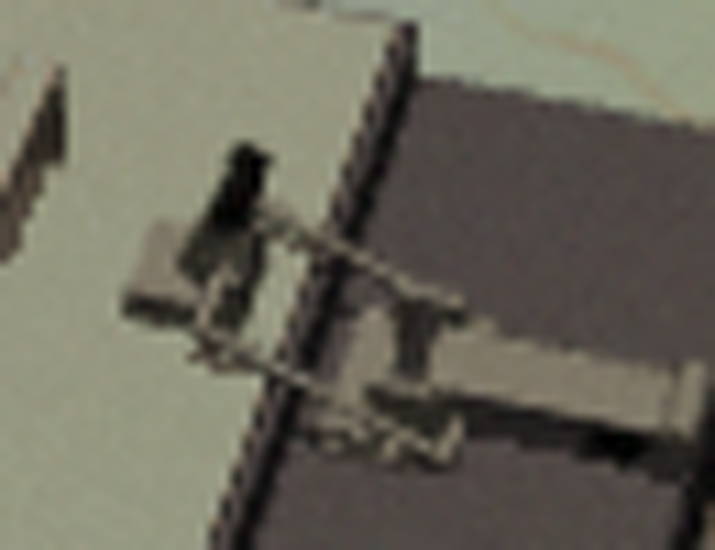

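Request:
carry_out([
  [0,0,0,0],
  [0,0,0,0],
  [0,0,0,0],
  [0,0,0,0],
  [0,0,0,0],
  [0,0,0,0],
  [0,0,0,0],
  [0,0,0,0],
])

```text
t: 48.15
tcp_pos: [0.3131, -0.0241, 0.2958]
tcp_rot: [-1.565, -0.078, 0.076]
ft_force: [0.3, -0.4, 0.1]
finger_gap: 0.0002
```

```bash
python3 sidec.py s35; python3 -c "
from h import *
Q=world('side')*1000
d=Q[...,:2]-BO;b=np.stack([d[...,0]*np.cos(BA)+d[...,1]*np.sin(BA),-d[...,0]*np.sin(BA)+d[...,1]*np.cos(BA)],-1)
m=(abs(b[...,1])<12)&(b[...,0]>-205)&(b[...,0]<-180)&(Q[...,2]>100);print('lever tip z',np.median(Q[m][:,2]))
print(order.finish_job())"
```

```text
px of box pts: lever pivot [(np.float64(291.5595817369508), np.float64(216.60039599413867))]
lever tip z 116.07532388975417
the job is handed in; nothing more can be done
None
```

The cool box is packed, closed and latched, and I handed the job in at about 48 s of the 210 s allowed. The hand-in gives no verdict, so these are my own last checks:

- **Canisters:** all three stoppers are pressed home, with tops measured at about 81 mm and 17–34 N felt against the stops. All three stood upright in the well before the lid went on.
- **Lid:** it lies flat and fully down with the keeper on the latch side. Its top read 121–123 mm from the side camera and 123–125 mm from the top camera, against 123 mm nominal. Drawing the latch shut slid it a millimetre or two towards the latch, which is within its play.
- **Latch:** I tipped the loop over while the lever was up, then snapped the lever down. The lever lay flat at about 116–117 mm one second after I let go. The loop wire rises to about 141 mm at the keeper, which fits a hooked bar. I could not see the bar itself directly.
- **Other kitchen things:** nothing else looks moved in the last top picture.

Two things disagreed with what I was given or measured:
- **Fingertips:** they sit about 23 mm higher than the reported TCP, so I corrected for that from the first stopper's contact.
- **Cameras:** the wrist and top views differed by 2–4 mm in places. That stayed within the clearances I had.

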